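# Lock the fixture riser with the long T-key

### The job

Lock the fixture riser down on its subplate: take the long T-key from the wooden stand, lower it down the riser's shaft, feel its socket fully down over the square stem at the bottom, and turn it clockwise until the stem comes up against its stop and both locking tongues are right out under their keepers. Go gently and never force the key against the riser, the stem or the stop. Then draw the key out, stand it back upright in its own hole in the stand without dropping it, and leave the shorter key, the cutter case and the tool holder where they are.

Things in the scene. Friction and masses are not known exactly. Their poses are not given: they have to be found in the camera images.
- t_key_handle (a point): Long T-key (172 mm, 0.32 kg): steel shank, socket end below, straight black crossbar on top. This point: centre of the crossbar (110 mm long, 14 mm thick with flat sides to grip, 22 mm high), on the shank's axis, 161 mm above the socket's open end. z up the shank, x along the crossbar. Starts upright in one of the stand's two holes.
- t_key_tip (a point): Centre of the open lower end of the long T-key's socket; axes as for its crossbar. Socket end 27 mm across outside, 30 mm long; its square opening is 15.5 mm wide and 16 mm deep, sides parallel to the key's x and y. Shank above it 13 mm thick.
- t_key: The long T-key as a whole; origin and axes are those of the open end of its socket.
- riser: Fixture riser, fixed to the bench: dark steel subplate 160 x 250 x 12 mm, grey foot 110 x 130 mm up to 42 mm, round grey column 72 mm across, steel top plate 100 x 100 mm between 103 and 117 mm. Origin at the centre of the subplate's underside, on the bench; z up, y along the subplate's long side. A round shaft 34 mm across runs down its middle from the top to the subplate.
- shaft_mouth (a point): Centre of the mouth of the riser's shaft, level with the top plate, 117 mm above the bench. Axes as for the riser. The key is forced when it is pushed on riser or stem with over 25 N before it is down on the stem (5 to 10 N is plenty to feel for it), and with over 60 N in turning, where the couple counts: about 25 N in free turning, 60 N at 0.45 N m.
- stem_top (a point): Fixed point of the riser (riser's axes): centre of the top of the lock's square steel stem on the shaft's axis, 79 mm below the mouth, 38 mm above the bench. Stem 14 mm wide, 1.5 mm chamfer; a key fully down has its open end 22 mm above the bench. How the square stands at the start is not told: its sides are turned anything up to 35 degrees either way from the riser's x and y.
- tongue_left (a joint): How far (m) the steel locking tongue on the riser's +y side is out of the foot: 0 unlocked, 0.016 locked under its keeper's lip. The stem throws both tongues evenly: clockwise (from above) 75 degrees from solid stop to solid stop. At the start it is at or within 6 degrees of the unlocked stop.
- tongue_right (a joint): The same for the tongue on the riser's -y side, driven by the same stem. The stem takes 0.15 to 0.25 N m to turn, then winds up springily against its stop, 0.1 N m for every 3 to 4 degrees, while the tongues no longer move; it stays where it is left. No more than 0.3 to 0.4 N m is needed.
- key_stand: Key stand, fixed to the bench: plain wooden block 70 x 180 mm, 55 mm high. Origin at the centre of its underside; z up, y along its long side. In its top are two round holes 34 mm across and 45 mm deep, their floors 10 mm above the bench.
- hole_left (a point): Centre of the mouth of the stand's hole at +y (52 mm from the middle), 55 mm above the bench. Holds one of the two keys.
- hole_right (a point): Centre of the mouth of the stand's hole at -y, likewise. Holds the other key.
- short_key_handle (a point): Bystander: a shorter T-key of the same kind, 105 mm long, standing in the other hole; the centre of its 80 x 12 x 18 mm crossbar. Leave it.
- cutter_case_mid (a point): Bystander: flat grey plastic case for cutters, 95 x 42 x 20 mm, lying on the bench; its centre. Leave it.
- tool_holder_mid (a point): Bystander: steel taper tool holder standing on its nose, 63 mm across and 117 mm high; its middle. Leave it.
There are look-alikes about, which are no part of the job. Of the things that look like the key_stand, the larger one is meant.

How it is judged:
By the outcome, as a careful person would: the job done as asked, in the order asked, and still so for the second after the job is handed in, with the robot touching nothing.
It also fails if it takes over 70 s, if anything falls off the work surface, if the arm or the gripper's body presses on something with over 40 N, if the wrist force passes 120 N, or if a joint passes its speed limit or range.

### The arm

A 6-joint arm with a two-finger parallel gripper is mounted at the origin on the work surface. World frame = base frame: x ahead of the robot, y to its left, z up, the work surface at z = 0. Lengths are in m, angles in rad, forces in N, time in s.
With the tool pointing down it reaches from about 0.275 to 1 m from the base axis. Payload 8.4 kg.
Tool frame: the origin (TCP) lies at the very end of the fingers, on their centre line; the grasp point (between the pads) lies 19 mm behind it; z points along the fingers, y is the direction in which the jaws open and shut (so a half turn about z gives the same grasp; the last joint's range is limited). The gripper opens to 85 mm and grips with 20 to 120 N. Pads are 22 mm wide; open, the fingers measure 114 mm over their backs; the gripper's body (76 mm by 85 mm) begins 54 mm behind the grasp point. The pads swing forward as they close: fully open they stand 13 mm farther back than shut.
Start: joints at [1.19, 0.353, 1.633, -0, 1.155, -0.002], TCP at [0.231, 0.581, 0.192] pointing down, gripper open.
Joint ranges: [-2.63, 2.63], [-0.92, 2.1], [0.06, 2.66], [-1.3, 4.44], [0, 2.69], [-3.02, 3.02]. Speed limits (rad/s): [2.22, 2.22, 2.79, 3.14, 3.14, 3.14].

### API

Orientations are given as [roll, pitch, yaw] about the fixed x, y, z axes, in that order (R = Rz(yaw) Ry(pitch) Rx(roll)).
In Python, from bench import * gives the robot as it stands.
- The arm moves only by the shell command python3 -m creep 'ROWS' [FORCE]. ROWS is JSON, a list of rows, each a list of 5 numbers: the opening, from 0 (shut) to 1 (fully open), then the shift along the tool's x, y, z in cm, then the turn about the tool's z in degrees. A call has 1 to 12 rows; each row shifts and turns the commanded pose from where the row before left it, along the tool's axes as they then stand; what a row does not reach is not made up. A row lasts 1/10 s, in which the tool goes at most 50 mm and 8.59 degrees, less where a joint would pass 70% of its speed; a pose out of reach is approached as far as the arm can. A call with a gripper value outside its range is refused whole. The fingers move at their own pace and stop on an object; FORCE is the grip in N (left out, the last holds). Time passes only in rows, so rows that do not move let the fingers close. It gives the time, the measured TCP pose, the force and the opening at its end, in the units of the state.
- get_obs(): the state, without advancing time (a new reading comes with each control period).
- grab_frame(name): name is "scene" or "side" or "wrist"; returns a dict with "pixels" (480x640x3 uint8, red, green, blue), "fx", "fy", "cx", "cy" (pixels), "cam_to_world" (4x4, takes a point from camera to world coordinates). Camera axes: x right, y down, z forward; pixel columns grow to the right and rows downward; lengths in m; the calibration is good to about 2 mm. A picture is of the moment at which its call begins. There is no depth.
- job_done(): hands the job in, once; it reports no verdict.
The state is a dict: "time": time; "qpos": joint angles; "qd": joint speeds; "tau": joint torques, N m; "eef_pos": TCP position; "tool_rot": TCP orientation; "ft_force": force on the tool from outside, world axes, zero at the start; "ft_torque": the same for the moment, N m; "gripper_width": finger opening in m.
Only numpy, scipy, OpenCV 4.12 (cv2) and the standard library are available. Lean on these libraries where they do the work, as an engineer would, in place of code of your own. Each camera call takes 0.05 s, during which the arm holds its last target.

## Working session

There is one attempt and no reset: what is moved stays moved. The work goes in short steps, Python scripts to look and compute and a shell command to move; the robot and the scene stay as the last step left them, time stands still between calls to the robot, and variables do not carry over. Pictures are saved under pics/ and viewed, and the job is handed in when it is done.

```bash
mkdir -p pics; ls; python3 - <<'E'
from bench import *
import cv2
o=get_obs()
print(o)
for n in ["scene","side","wrist"]:
    f=grab_frame(n); cv2.imwrite(f"pics/{n}0.png",f["pixels"][:,:,::-1]); print(n,f["fx"],f["cx"],f["cy"],f["cam_to_world"])
E
```

```text
pics
{'time': 0.0, 'qpos': array([ 1.18959142e+00,  3.53640197e-01,  1.63412165e+00, -4.88748380e-05,
        1.15521607e+00, -2.38777755e-03]), 'qd': array([ 0.0010594 , -0.0011478 ,  0.00090446,  0.00047725,  0.00039705,
        0.00063437]), 'tau': array([-1.80356169e-04, -6.05243325e+01, -3.42060399e+01, -1.19553852e-04,
        9.41825216e-03, -7.19348463e-05]), 'eef_pos': array([0.23095068, 0.58019502, 0.19097203]), 'tool_rot': array([-3.14020728e+00,  4.13795064e-05,  2.76279532e+00]), 'ft_force': array([-0.69175266,  0.92149464,  0.30860193]), 'ft_torque': array([-0.01324045, -0.02764597,  0.0379491 ]), 'gripper_width': 0.08534699569798734}
scene 558.182744572253 315.6346454649589 239.8588856407164 [[ 0.10983496  0.69054737 -0.71489902  1.18606288]
 [ 0.99382635 -0.06496111  0.08994019 -0.0277747 ]
 [ 0.01566733 -0.72036406 -0.69341918  0.75447994]
 [ 0.          0.          0.          1.        ]]
side 441.31270030207986 322.85959986690057 243.36871644135388 [[-0.99994433 -0.01047964 -0.00123114  0.52709399]
 [-0.00442293  0.52221339 -0.85280339  0.62687161]
 [ 0.00957999 -0.85275047 -0.52223066  0.50231478]
 [ 0.          0.          0.          1.        ]]
wrist 351.7251128791055 318.75299932610454 236.83778904794966 [[ 0.36983865  0.89611024  0.24536871  0.16894493]
 [ 0.92909312 -0.35604987 -0.10007229  0.60547525]
 [-0.00231231  0.26498099 -0.96425086  0.37265755]
 [ 0.          0.          0.          1.        ]]
```

View pics/scene0.png

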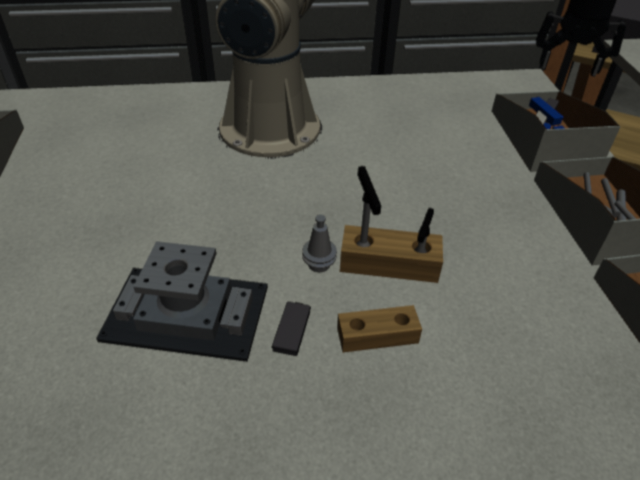

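View pics/side0.png

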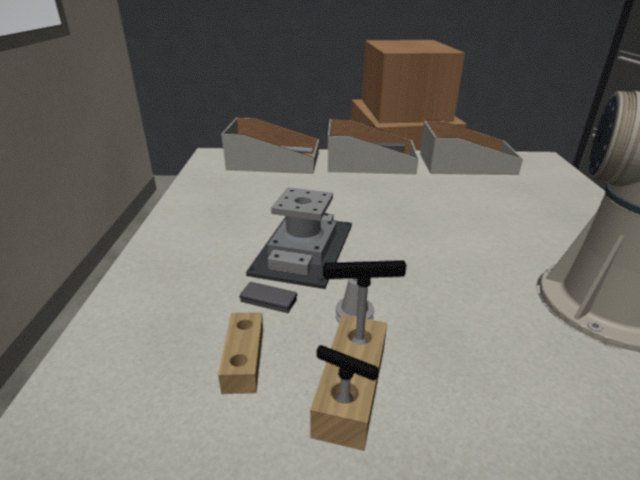

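View pics/wrist0.png

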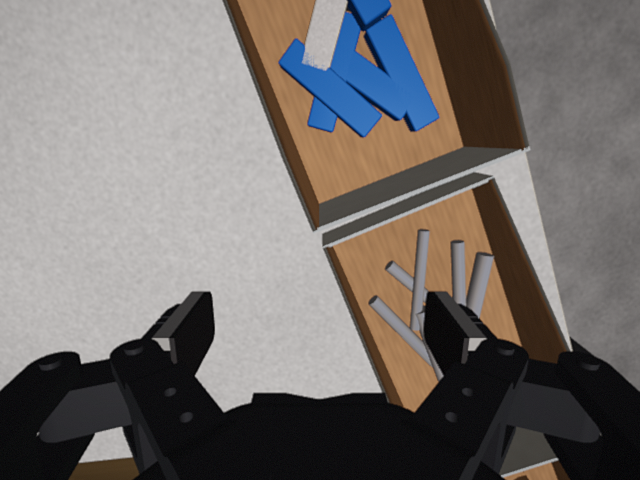

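Candidates for the key: the long key, with its crossbar at scene (370,190) and side (364,270), and the short key at scene (426,225) and side (347,363). Candidates for the stand: the larger wood block holding both keys at scene (390,253), and the smaller empty one at (380,328). I choose the tall key in the larger block, and will check it in enlarged crops.

```bash
python3 - <<'E'
import cv2
s=cv2.imread("pics/scene0.png"); d=cv2.imread("pics/side0.png")
c=lambda im,x,y,w,h,k,n: cv2.imwrite(n,cv2.resize(im[y:y+h,x:x+w],None,fx=k,fy=k,interpolation=cv2.INTER_CUBIC))
c(s,330,155,130,130,4.6,"pics/c1.png"); c(d,300,250,130,195,3,"pics/c2.png")
c(s,90,230,190,135,4.2,"pics/c3.png"); c(d,240,180,125,110,5,"pics/c4.png")
E
```

```text
(no output)
```

View pics/c1.png

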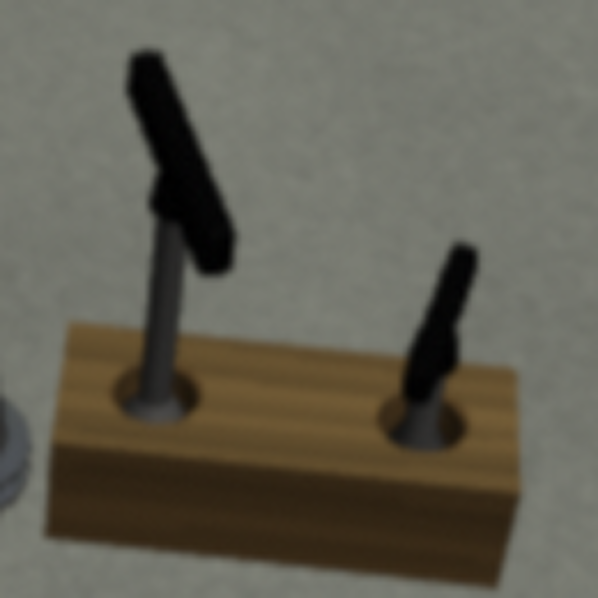

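View pics/c2.png

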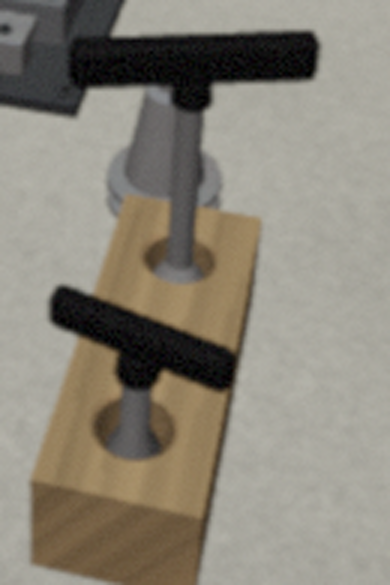

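View pics/c3.png

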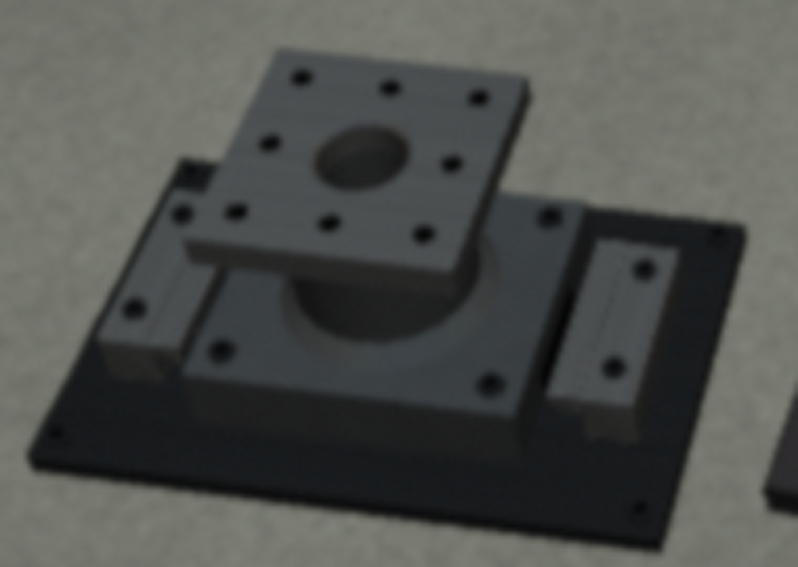

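View pics/c4.png

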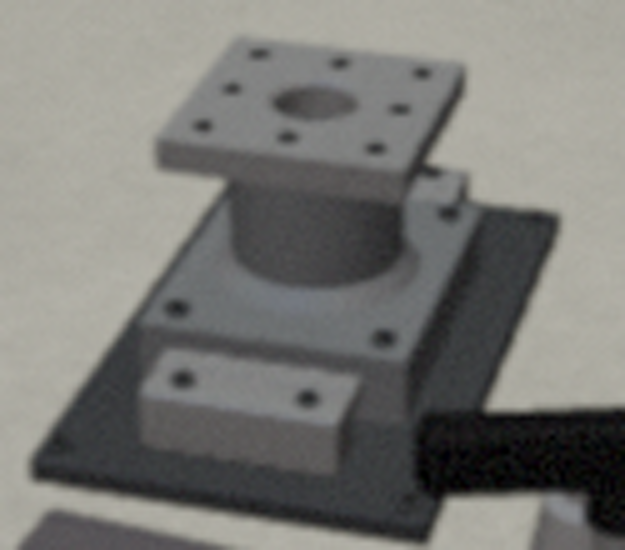

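Crops: the key I want has the longer bar and stands in the larger block's left hole (scene mouth about (364,240), side (360,336)). The shaft mouth is at scene (176,268), side (303,201). Now I'll triangulate.

```bash
cat > h.py <<'E'
import numpy as np, json
from bench import *
def cam(n):
    f=grab_frame(n); return f
def ray(f,u,v):
    M=np.array(f["cam_to_world"]); d=M[:3,:3]@np.array([(u-f["cx"])/f["fx"],(v-f["cy"])/f["fy"],1]); return M[:3,3],d/np.linalg.norm(d)
def plane(f,p,z):
    o,d=ray(f,*p); return o+d*(z-o[2])/d[2]
def tri(f,p,g,q):
    o,d=ray(f,*p);o2,e=ray(g,*q)
    s=np.linalg.lstsq(np.c_[d,-e],o2-o,rcond=None)[0]
    a,b=o+d*s[0],o2+e*s[1]; return (a+b)/2,np.linalg.norm(a-b)
def proj(f,P):
    M=np.array(f["cam_to_world"]); c=M[:3,:3].T@(np.array(P)-M[:3,3]); return f["cx"]+f["fx"]*c[0]/c[2],f["cy"]+f["fy"]*c[1]/c[2]
E
python3 - <<'E'
from h import *
np.set_printoptions(precision=4,suppress=True)
S=cam("scene");D=cam("side")
def both(n,p,q,z): print(n,*tri(S,p,D,q),"S",plane(S,p,z),"D",plane(D,q,z))
both("mouth",(176.2,267.6),(303,200.6),.117)
both("bar",(369.3,190.4),(365,270),.171)
both("barE-",(362.2,169.8),(405.3,268.3),.171)
both("barE+",(377,210.4),(325,270.7),.171)
both("holeL",(363.9,240.4),(360,336),.055)
both("holeR",(421.7,246.3),(344.7,393.3),.055)
c=lambda x,y:(330+x/4.6,155+y/4.6)
for p in [(70,325),(516,372),(518,490),(55,443)]: print("stand",plane(S,c(*p),.055))
c=lambda x,y:(90+x/4.2,230+y/4.2)
for p in [(278,48),(530,78),(455,270),(187,240)]: print("top",plane(S,c(*p),.117))
c=lambda x,y:(240+x/5,180+y/5)
for p in [(235,37),(465,65),(410,175),(155,140)]: print("topD",plane(D,c(*p),.117))
# case and holder, short
E
```

```text
mouth [ 0.5669 -0.1692  0.1141] 0.001049204801744752 S [ 0.5704 -0.1682  0.117 ] D [ 0.5663 -0.1641  0.117 ]
bar [0.4712 0.1503 0.1692] 0.0019908170723276957 S [0.4749 0.1499 0.171 ] D [0.4708 0.1516 0.171 ]
barE- [0.4176 0.1476 0.1713] 0.000651188590451341 S [0.4176 0.1477 0.171 ] D [0.4172 0.1467 0.171 ]
barE+ [0.5237 0.1533 0.1697] 0.0015322681206725427 S [0.5262 0.1531 0.171 ] D [0.5232 0.1541 0.171 ]
holeL [0.4713 0.1501 0.0526] 0.0012250341132443244 S [0.4745 0.1497 0.055 ] D [0.4712 0.152  0.055 ]
holeR [0.4968 0.2518 0.0521] 0.0005500148275720394 S [0.4993 0.2506 0.055 ] D [0.4972 0.2545 0.055 ]
stand [0.4322 0.1219 0.055 ]
stand [0.4761 0.2947 0.055 ]
stand [0.5399 0.2777 0.055 ]
stand [0.4983 0.1062 0.055 ]
top [ 0.5081 -0.2046  0.117 ]
top [ 0.534  -0.1072  0.117 ]
top [ 0.6286 -0.1319  0.117 ]
top [ 0.6052 -0.2276  0.117 ]
topD [ 0.6027 -0.2264  0.117 ]
topD [ 0.5062 -0.201   0.117 ]
topD [ 0.5282 -0.1038  0.117 ]
topD [ 0.6263 -0.1303  0.117 ]
```

```bash
cat >> h.py <<'E'
from scipy.spatial.transform import Rotation as Ro
np.set_printoptions(precision=4,suppress=True)
def to(P,yawdeg=None):
    o=get_obs(); R=Ro.from_euler("xyz",o["tool_rot"])
    d=R.inv().apply(np.array(P)-o["eef_pos"])*100
    y=np.degrees(o["tool_rot"][2]); t=0 if yawdeg is None else -((yawdeg-y+180)%360-180)
    print("pos",o["eef_pos"],"yaw",round(y,2),"q6",np.degrees(o["qpos"][5]).round(1),"-> shift cm",d,"turn",round(t,2),"t",o["time"])
def camtool(f,o):
    R=Ro.from_euler("xyz",o["tool_rot"]); return R.inv().apply(np.array(f["cam_to_world"])[:3,3]-o["eef_pos"])
E
python3 - <<'E'
from h import *
o=get_obs(); f=cam("wrist"); c=camtool(f,o); print("cam in tool",c)
R=Ro.from_euler("xyz",[np.pi,0,np.radians(158.3)])
M=np.array([.5675,-.1666,0]); t=M-R.apply(c); t[2]=.15; print(t); to(t)
E
```

```text
cam in tool [ 0.0669  0.0003 -0.1816]
[ 0.6296 -0.1916  0.15  ]
pos [0.2311 0.5805 0.1914] yaw 158.3 q6 -0.1 -> shift cm [-65.5787 -57.0015   4.1705] turn 0 t 0.3
```

```bash
python3 -m creep '[[1,0,0,-4,0],[1,0,0,-4,0],[1,-2,-2,-3,0],[1,-3,-2.6,0,0],[1,-3,-2.6,0,0],[1,-3,-2.6,0,0],[1,-3,-2.6,0,0],[1,-3,-2.6,0,0],[1,-3,-2.6,0,0],[1,-3,-2.6,0,0],[1,-3,-2.6,0,0],[1,-3,-2.6,0,0]]' && python3 -m creep '[[1,-3,-2.6,0,0],[1,-3,-2.6,0,0],[1,-3,-2.6,0,0],[1,-3,-2.6,0,0],[1,-3,-2.6,0,0],[1,-3,-2.6,0,0],[1,-3,-2.6,0,0],[1,-3,-2.6,0,0],[1,-3,-2.6,2,0],[1,-3,-2.6,3,0],[1,-3,-2.6,3,0],[1,-2,-2,3,0]]'; python3 -c "
from h import *
to([.6296,-.1916,.15])"
```

```text
time: 1.5
eef_pos: [0.4071, 0.236, 0.3019]
tool_rot: [3.141, 0.0, 2.763]
ft_force: [0.7, 1.1, 0.7]
gripper_width: 0.0852
time: 2.7
eef_pos: [0.6197, -0.1786, 0.1905]
tool_rot: [-3.141, 0.001, 2.762]
ft_force: [0.2, -0.7, 0.4]
gripper_width: 0.0853
pos [ 0.6197 -0.1786  0.1905] yaw 158.25 q6 -84.4 -> shift cm [-1.4007 -0.8412  4.0548] turn 0 t 2.7
```

```bash
python3 -m creep '[[1,-0.7,-0.4,2,0],[1,-0.7,-0.4,2,0],[1,0,0,0,0],[1,0,0,0,0]]'; python3 - <<'E'
from h import *
import cv2
f=cam("wrist"); im=f["pixels"][:,:,::-1].copy(); cv2.imwrite("pics/w1.png",im)
o=get_obs(); print(o["eef_pos"],o["ft_force"]); u,v=proj(f,[.5675,-.1666,.117]); print(u,v, proj(f,[.5675,-.1666,.038]))
np.save("w1cam.npy",f["cam_to_world"])
u,v=int(u),int(v); c=im[v-60:v+60,u-60:u+60]; c=cv2.resize(c,None,fx=5,fy=5,interpolation=cv2.INTER_CUBIC)
c=(255*(c/255.)**0.5).clip(0,255).astype("uint8"); cv2.imwrite("pics/w1c.png",c); print(u,v)
E
```

```text
time: 3.1
eef_pos: [0.6285, -0.1887, 0.1517]
tool_rot: [3.142, -0.001, 2.763]
ft_force: [0.4, -0.6, 0.2]
gripper_width: 0.0856
[ 0.629  -0.1887  0.1526] [-0.2623 -0.8802 -0.1779]
315.2997043397229 143.88809288433762 (np.float64(316.322755218478), np.float64(142.98640831758712))
315 143
```

View pics/w1.png

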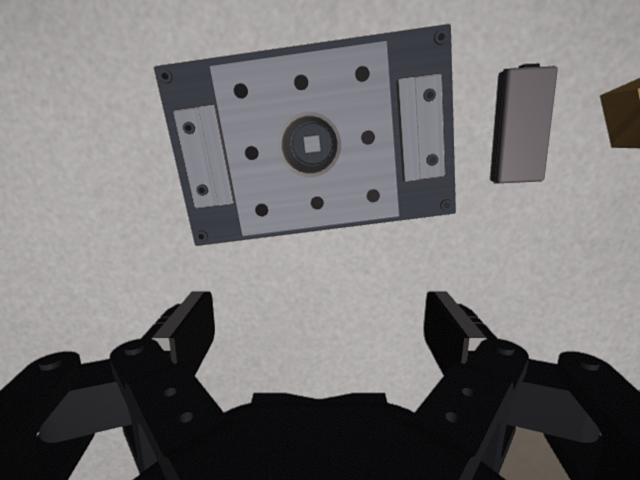

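View pics/w1c.png

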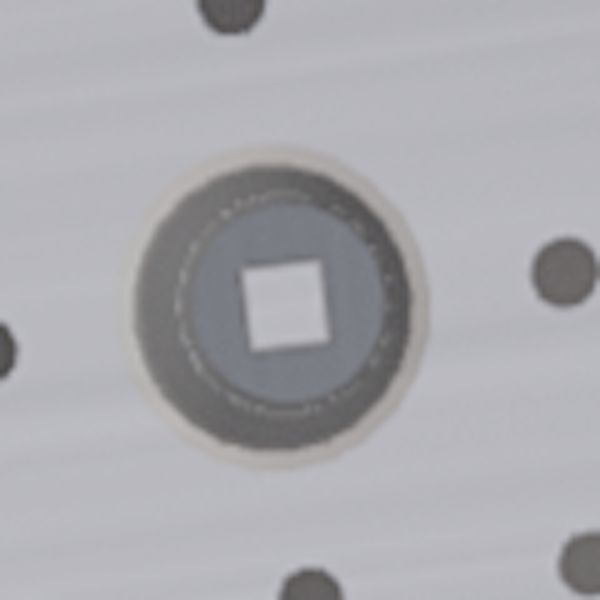

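The wrist view looks straight down the shaft. The mouth is at about (310.5,144.4) and the bright square stem at about (312.1,144.1), with corners clear in the crop.

```bash
python3 - <<'E'
from h import *
f=cam("wrist"); print(np.abs(f["cam_to_world"]-np.load("w1cam.npy")).max())
c=lambda x,y:(255+x/5,83+y/5)
print("mouth",plane(f,c(277,306),.117))
P=np.array([plane(f,c(*p),.038) for p in [(241,268),(321,260),(330,341),(250,352)]])
print(P.mean(0)); 
for i in range(4):
    e=P[(i+1)%4]-P[i]; print(np.hypot(*e[:2]),np.degrees(np.arctan2(e[1],e[0]))%90)
T=np.array([plane(f,p,.117) for p in [(387.5,41.5),(399.5,216),(242.5,236),(210.5,66)]]); print(T.mean(0))
for i in range(4):
    e=T[(i+1)%4]-T[i]; print(np.hypot(*e[:2]),np.degrees(np.arctan2(e[1],e[0]))%90)
# key from wrist? compute view pose
o=get_obs();ct=camtool(f,o)
R=Ro.from_euler("xyz",[np.pi,0,np.radians(183)])
t=np.array([.473,.151,0])-R.apply([ct[0],0,0]);t[2]=.25; print(t); to(t,183)
E
```

```text
0.0015168210242811897
mouth [ 0.5671 -0.1694  0.117 ]
[ 0.5677 -0.1701  0.038 ]
0.0130192083317293 73.78877638633314
0.012825361016168433 74.91898000408646
0.013233753050306881 75.91827040279856
0.013314692316160835 73.99347273041752
[ 0.5677 -0.1699  0.117 ]
0.09973893089492196 75.61570656420557
0.10056559975090276 75.78077575416589
0.10034623240194994 75.37209670033943
0.10013903284041886 75.43452230805562
[0.5399 0.1545 0.25  ]
pos [ 0.6293 -0.1886  0.1531] yaw 158.32 q6 -85.1 -> shift cm [20.9647 28.5876 -9.7184] turn -24.68 t 3.2
```

Sides of the square stand at 74.7° (mod 90) and the riser at 75.5°. Sizes fit (top plate 100.2 mm, stem 13.1 mm). A second look turned 90° will cancel the wrist camera's calibration bias.

```bash
python3 -m creep '[[1,2.2,-2.35,0,8],[1,0,0,0,8],[1,0,0,0,8],[1,0,0,0,8],[1,0,0,0,8],[1,0,0,0,8],[1,0,0,0,8],[1,0,0,0,8],[1,0,0,0,8],[1,0,0,0,8],[1,0,0,0,8],[1,0,0,0,2]]'; python3 -c "
from h import *
to([.5428,-.230,.152],68.3)"
```

```text
time: 4.4
eef_pos: [0.6003, -0.2023, 0.1535]
tool_rot: [3.139, -0.0, 1.188]
ft_force: [0.7, 0.8, -0.3]
gripper_width: 0.0855
pos [ 0.6003 -0.2023  0.1535] yaw 68.04 q6 3.2 -> shift cm [-4.7204 -4.2946  0.1397] turn -0.26 t 4.4
```

```bash
python3 -m creep '[[1,-1.6,-1.4,0,0],[1,-1.6,-1.4,0,0],[1,-1.5,-1.4,0,0],[1,0,0,0,0],[1,0,0,0,0]]'; python3 - <<'E'
from h import *
import cv2
f=cam("wrist"); im=f["pixels"][:,:,::-1].copy(); cv2.imwrite("pics/w2.png",im)
np.save("w2cam.npy",f["cam_to_world"])
u,v=proj(f,[.5675,-.1690,.08]);u,v=int(u),int(v); c=im[v-60:v+60,u-60:u+60]; c=cv2.resize(c,None,fx=5,fy=5,interpolation=cv2.INTER_CUBIC)
c=(255*(c/255.)**0.5).clip(0,255).astype("uint8"); cv2.imwrite("pics/w2c.png",c); print(u,v)
E
```

```text
time: 4.9
eef_pos: [0.5441, -0.2307, 0.1531]
tool_rot: [3.139, -0.0, 1.192]
ft_force: [0.5, -0.6, 0.6]
gripper_width: 0.0855
316 141
```

View pics/w2c.png

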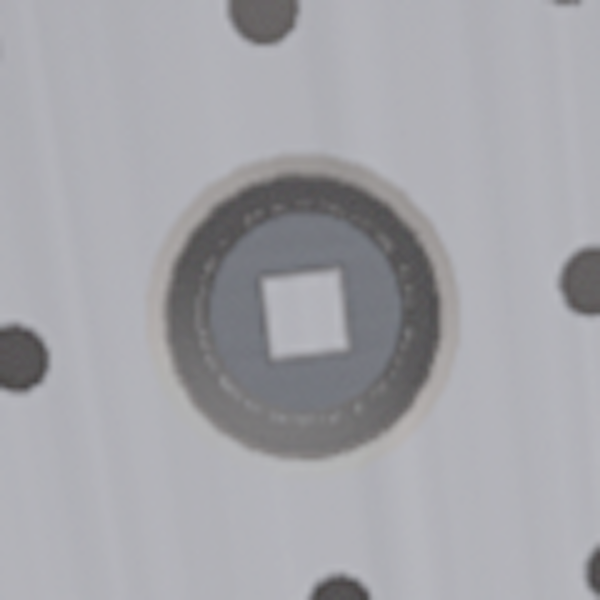

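```bash
python3 - <<'E'
from h import *
f=cam("wrist"); print(np.abs(f["cam_to_world"]-np.load("w2cam.npy")).max())
c=lambda x,y:(256+x/5,81+y/5)
print("mouth",plane(f,c(304.5,308),.117))
P=np.array([plane(f,c(*p),.038) for p in [(262,276),(341,268),(349,350),(270,361)]])
print(P.mean(0)); 
for i in range(4):
    e=P[(i+1)%4]-P[i]; print(np.hypot(*e[:2]),np.degrees(np.arctan2(e[1],e[0]))%90)
o=get_obs()
A1=Ro.from_euler("z",np.radians(158.3)).as_matrix()[:2,:2];A2=Ro.from_euler("z",o["tool_rot"][2]).as_matrix()[:2,:2]
m1=np.array([.5674,-.1697]);m2=((plane(f,c(304.5,308),.117)+P.mean(0))/2)[:2]
# m_i = M + A_i b
A=np.block([[np.eye(2),A1],[np.eye(2),A2]]); print(np.linalg.solve(A,np.r_[m1,m2]))
E
```

```text
0.0004577395590020794
mouth [ 0.5678 -0.1692  0.117 ]
[ 0.5671 -0.1706  0.038 ]
0.012861756294708026 73.85567663959277
0.012977216505085262 74.33202049466519
0.013075772834780664 76.00626951565494
0.013467799689791867 73.44335578143118
[ 0.5673 -0.1698 -0.     -0.0001]
```

Bias is nil; the shaft axis is at (0.5673, -0.1698). Now on to look at the key.

```bash
python3 -m creep '[[1,0,0,-4,0],[1,0,0,-4,0],[1,3.5,-1.5,-2,0],[1,3.5,-1.5,0,0],[1,3.5,-1.5,0,0],[1,3.5,-1.5,0,0],[1,3.5,-1.5,0,0],[1,3.5,-1.5,0,0],[1,3.5,-1.5,0,0],[1,3.5,-1.5,0,0],[1,3.5,-1.5,0,0],[1,3.5,-1.5,0,0]]' && python3 -m creep '[[1,0,0,0,-8],[1,0,0,0,-8],[1,0,0,0,-8],[1,0,0,0,-8],[1,0,0,0,-8],[1,0,0,0,-8],[1,0,0,0,-8],[1,0,0,0,-8],[1,0,0,0,-8],[1,0,0,0,-8],[1,0,0,0,-8],[1,0,0,0,-8]]' && python3 -m creep '[[1,0,0,0,-8],[1,0,0,0,-8],[1,0,0,0,-3],[1,0,0,0,0],[1,0,0,0,0]]'; python3 - <<'E'
from h import *
import cv2
f=cam("wrist"); im=f["pixels"][:,:,::-1].copy(); cv2.imwrite("pics/w3.png",im)
np.save("w3cam.npy",f["cam_to_world"]); to([.54,.1545,.25],183)
E
```

```text
time: 6.2
eef_pos: [0.5335, 0.1524, 0.2521]
tool_rot: [3.141, -0.001, 1.193]
ft_force: [0.0, -0.6, 0.0]
gripper_width: 0.0855
time: 7.4
eef_pos: [0.5336, 0.1509, 0.2519]
tool_rot: [3.141, 0.0, 2.874]
ft_force: [-0.3, -0.2, 0.3]
gripper_width: 0.0853
time: 7.9
eef_pos: [0.5335, 0.1505, 0.2518]
tool_rot: [3.141, 0.0, -3.085]
ft_force: [0.1, 0.4, 0.5]
gripper_width: 0.0855
pos [0.5334 0.1504 0.2518] yaw -176.77 q6 -77.6 -> shift cm [-0.6809  0.3733  0.1765] turn 0.23 t 7.95
```

View pics/w3.png

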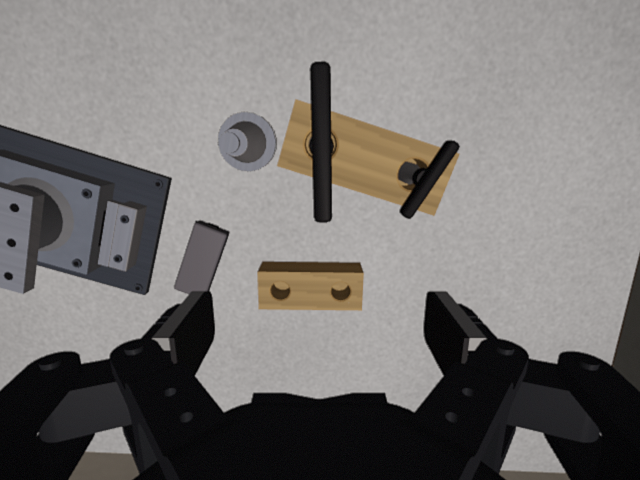

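```bash
python3 - <<'E'
import cv2
im=cv2.imread("pics/w3.png"); c=cv2.resize(im[55:230,270:370],None,fx=3.4,fy=3.4,interpolation=cv2.INTER_CUBIC); c=(255*(c/255.)**0.6).astype("uint8"); cv2.imwrite("pics/w3c.png",c)
E
```

```text
(no output)
```

View pics/w3c.png

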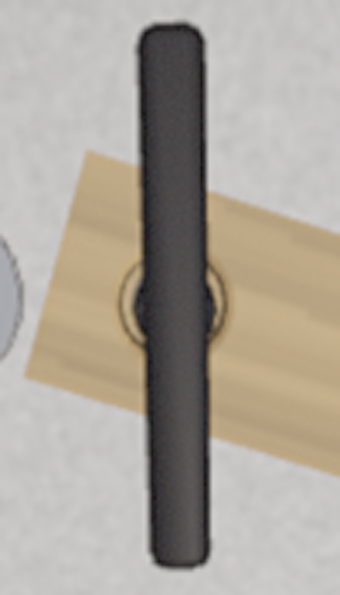

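```bash
python3 - <<'E'
from h import *
f=cam("wrist"); print(np.abs(f["cam_to_world"]-np.load("w3cam.npy")).max())
c=lambda x,y:(270+x/3.4,55+y/3.4)
a,b=plane(f,c(170,24),.182),plane(f,c(181,568),.182); print(a,b,(a+b)/2,np.linalg.norm(a-b),np.degrees(np.arctan2(*(a-b)[1::-1])))
print("hole",plane(f,c(173,303),.055))
m=(a+b)/2; to([m[0],m[1],.162],None)
E
```

```text
0.000121476444482016
[0.4175 0.1446 0.182 ] [0.5242 0.1531 0.182 ] [0.4708 0.1489 0.182 ] 0.10700316071973033 -175.45222427838874
hole [0.4704 0.1489 0.055 ]
pos [0.5334 0.1503 0.2517] yaw -176.76 q6 -77.7 -> shift cm [6.2525 0.2143 8.9736] turn 0 t 8.0
```

```bash
python3 -m creep '[[1,2,0.1,0,-1.3],[1,2.2,0.1,0,0],[1,2,0,0,0],[1,0,0,0,0],[1,0,0,2.5,0],[1,0,0,2,0],[1,0,0,2,0],[1,0,0,1.4,0],[1,0,0,1,0],[1,0,0,0,0]]'; python3 -c "
from h import *
to([.4706,.1489,.162],184.5)"
```

```text
time: 9.0
eef_pos: [0.4711, 0.1473, 0.1616]
tool_rot: [-3.141, -0.002, -3.062]
ft_force: [0.4, -0.1, 0.9]
gripper_width: 0.0857
pos [0.4711 0.1473 0.1616] yaw -175.43 q6 -77.4 -> shift cm [ 0.0363  0.1662 -0.0435] turn 0.07 t 9.0
```

```bash
python3 -m creep '[[1,0.04,0.15,0,0],[0.4,0,0,0,0],[0.2,0,0,0,0],[0,0,0,0,0],[0,0,0,0,0],[0,0,0,0,0],[0,0,0,0,0],[0,0,0,0,0]]' 80; python3 - <<'E'
from h import *
import cv2
o=get_obs(); print(o["eef_pos"],o["ft_force"],o["ft_torque"],o["gripper_width"])
f=cam("side"); im=f["pixels"][:,:,::-1].copy(); c=cv2.resize(im[180:430,260:440],None,fx=2.4,fy=2.4,interpolation=cv2.INTER_CUBIC);cv2.imwrite("pics/s4.png",c)
E
```

```text
time: 9.8
eef_pos: [0.4707, 0.1488, 0.1627]
tool_rot: [-3.142, -0.0, -3.061]
ft_force: [-0.4, 0.2, 0.0]
gripper_width: 0.0001
[0.4707 0.1488 0.1627] [-0.4187  0.1813  0.0458] [ 0.0278 -0.0231 -0.0054] 7.166811949363824e-05
```

View pics/s4.png

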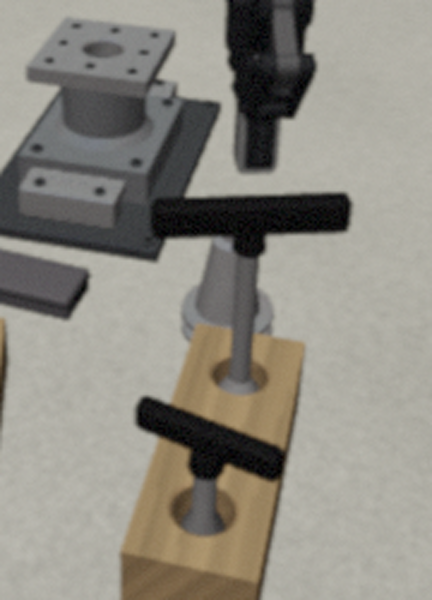

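The gripper shut on nothing. I need to see where the fingertips really are.

```bash
python3 - <<'E'
from h import *
import cv2
S=cam("scene");D=cam("side");W=cam("wrist")
o=get_obs();print(proj(S,o["eef_pos"]),proj(D,o["eef_pos"]),proj(W,o["eef_pos"]))
im=S["pixels"][:,:,::-1].copy(); c=cv2.resize(im[100:300,300:460],None,fx=3,fy=3,interpolation=cv2.INTER_CUBIC);c=(255*(c/255.)**0.6).astype("uint8");cv2.imwrite("pics/s5.png",c)
cv2.imwrite("pics/w5.png",W["pixels"][:,:,::-1])
E
```

```text
(np.float64(367.86594364345376), np.float64(192.76724776986686)) (np.float64(364.4952560394582), np.float64(274.01239773237364)) (np.float64(318.75013079158566), np.float64(266.7535759557531))
```

View pics/s5.png

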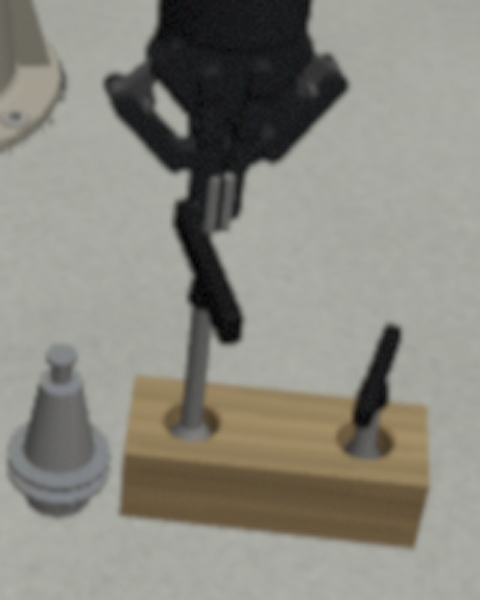

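View pics/w5.png

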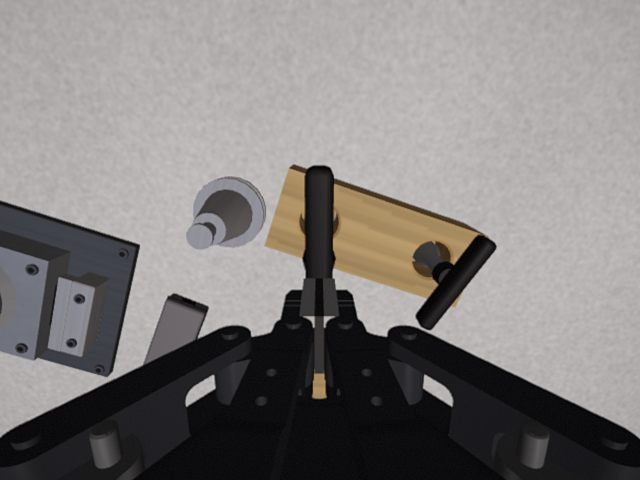

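```bash
python3 - <<'E'
from h import *
S=cam("scene");D=cam("side");o=get_obs()
print(tri(S,(374,176.7),D,(366,250)),o["eef_pos"])
print(tri(S,(300+222/3,100+225/3),D,(260+255/2.4,180+168/2.4)))
E
```

```text
(array([0.4733, 0.1543, 0.2012]), np.float64(0.005545096514717256)) [0.4707 0.1489 0.1626]
(array([0.4724, 0.1548, 0.2026]), np.float64(0.0032348889930063256))
```

```bash
python3 - <<'E'
from h import *
import cv2
W=cam("wrist");o=get_obs();R=Ro.from_euler("xyz",o["tool_rot"])
for x in (.011,0,-.011):
  for z in (0,-.01,-.02,-.03,-.04): print(x,z,np.round(proj(W,o["eef_pos"]+R.apply([x,0,z])),1))
im=cv2.imread("pics/w5.png"); c=cv2.resize(im[150:420,240:400],None,fx=2.2*1.6,fy=2.2,interpolation=cv2.INTER_CUBIC)
c=cv2.resize(im[240:410,250:390],None,fx=3.5,fy=3.5,interpolation=cv2.INTER_CUBIC);c=(255*(c/255.)**0.5).astype("uint8");cv2.imwrite("pics/w5c.png",c)
E
```

```text
0.011 0 [318.7 247.6]
0.011 -0.01 [318.7 253.3]
0.011 -0.02 [318.7 259.7]
0.011 -0.03 [318.7 266.8]
0.011 -0.04 [318.6 274.9]
0 0 [318.7 266.7]
0 -0.01 [318.7 273.4]
0 -0.02 [318.7 280.8]
0 -0.03 [318.7 289.1]
0 -0.04 [318.6 298.4]
-0.011 0 [318.7 285.4]
-0.011 -0.01 [318.7 292.9]
-0.011 -0.02 [318.7 301.2]
-0.011 -0.03 [318.7 310.5]
-0.011 -0.04 [318.6 321. ]
```

View pics/w5c.png

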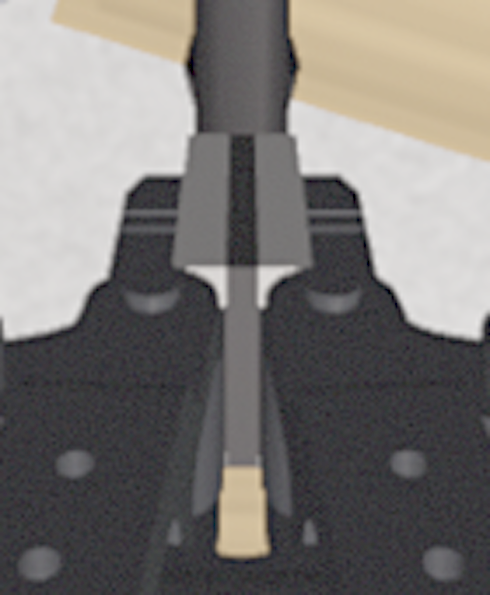

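All three cameras agree: the real fingertips are about 40 mm above the reported TCP (z≈0.201 against 0.163), centred over the bar, with nothing touched. I'll go by what I see, so reopen, descend in steps and watch.

```bash
python3 -m creep '[[1,0,0,0,0],[1,0,0,0,0],[1,0,0,0,0],[1,0,0,0,0],[1,0,0,0,0],[1,0,0,0.8,0],[1,0,0,0.8,0],[1,0,0,0.8,0],[1,0,0,0.8,0],[1,0,0,0,0]]'; python3 - <<'E'
from h import *
import cv2
S=cam("scene");D=cam("side");W=cam("wrist")
c=cv2.resize(S["pixels"][100:300,300:460,::-1],None,fx=2.5,fy=2.5,interpolation=cv2.INTER_CUBIC)
d=cv2.resize(D["pixels"][180:380,280:440,::-1],None,fx=2.5,fy=2.5,interpolation=cv2.INTER_CUBIC)
c=np.hstack([c,d]);c=(255*(c/255.)**0.6).astype("uint8");cv2.imwrite("pics/s6.png",c)
print(get_obs()["ft_force"],get_obs()["eef_pos"])
E
```

```text
time: 11.15
eef_pos: [0.4698, 0.1486, 0.1292]
tool_rot: [-3.141, -0.002, -3.061]
ft_force: [0.1, -0.7, -0.6]
gripper_width: 0.0851
[ 0.864   0.3602 -0.7221] [0.4709 0.1489 0.1307]
```

View pics/s6.png

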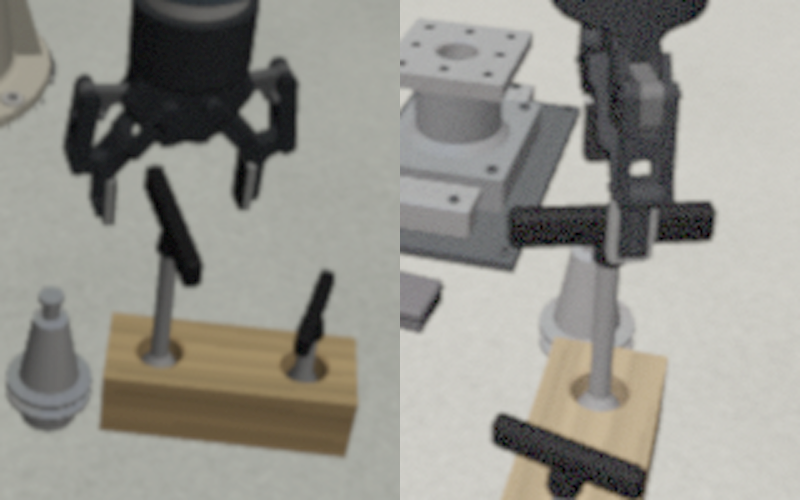

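```bash
python3 -m creep '[[1,0,0,0.5,0],[1,0,0,0.4,0],[1,0,0,0,0],[0.4,0,0,0,0],[0,0,0,0,0],[0,0,0,0,0],[0,0,0,0,0],[0,0,0,0,0],[0,0,0,0,0]]' 80; python3 - <<'E'
from h import *
import cv2
S=cam("scene");D=cam("side")
c=cv2.resize(S["pixels"][100:300,300:460,::-1],None,fx=2.5,fy=2.5,interpolation=cv2.INTER_CUBIC)
d=cv2.resize(D["pixels"][180:380,280:440,::-1],None,fx=2.5,fy=2.5,interpolation=cv2.INTER_CUBIC)
c=np.hstack([c,d]);c=(255*(c/255.)**0.6).astype("uint8");cv2.imwrite("pics/s7.png",c)
o=get_obs();print(o["ft_force"],o["ft_torque"],o["eef_pos"],o["gripper_width"])
E
```

```text
time: 12.2
eef_pos: [0.471, 0.1489, 0.122]
tool_rot: [3.142, 0.0, -3.061]
ft_force: [-0.0, 0.4, 4.2]
gripper_width: 0.0121
[-0.6002 -0.3962  4.4175] [-0.096   0.1624 -0.0148] [0.471  0.1489 0.122 ] 0.01266959530044076
```

View pics/s7.png

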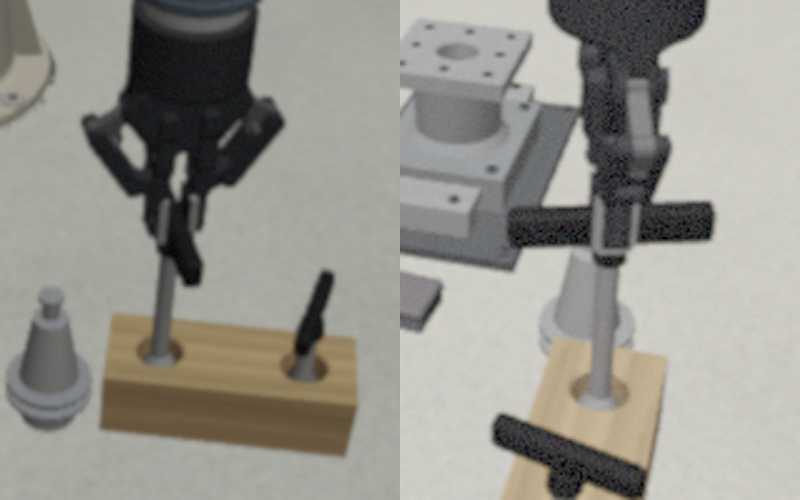

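The side view shows the pads over the full height of the bar at its middle; width is 12 mm. Lifting slowly first.

```bash
python3 -m creep '[[0,0,0,-0.5,0],[0,0,0,-1,0],[0,0,0,-1.5,0],[0,0,0,-1.5,0],[0,0,0,-2,0],[0,0,0,-2,0],[0,0,0,-2,0],[0,0,0,-2,0],[0,0,0,-2,0],[0,0,0,-1,0],[0,0,0,0,0]]'; python3 - <<'E'
from h import *
import cv2
S=cam("scene");D=cam("side")
c=cv2.resize(S["pixels"][60:300,300:460,::-1],None,fx=2.4,fy=2.4,interpolation=cv2.INTER_CUBIC)
d=cv2.resize(D["pixels"][100:340,280:440,::-1],None,fx=2.4,fy=2.4,interpolation=cv2.INTER_CUBIC)
c=np.hstack([c,d]);c=(255*(c/255.)**0.6).astype("uint8");cv2.imwrite("pics/s8.png",c)
o=get_obs();print(o["ft_force"],o["ft_torque"],o["gripper_width"]); to([.5673,-.1698,.27],164.5)
E
```

```text
time: 13.4
eef_pos: [0.4714, 0.1491, 0.2781]
tool_rot: [3.141, 0.002, -3.061]
ft_force: [0.5, 0.3, -3.6]
gripper_width: 0.0122
[ 0.1274 -0.6004 -3.495 ] [-0.0386  0.0225 -0.0038] 0.012359877863351059
pos [0.4703 0.1488 0.2761] yaw -175.4 q6 -77.2 -> shift cm [ -7.1152 -32.5307   0.6065] turn 20.1 t 13.5
```

View pics/s8.png

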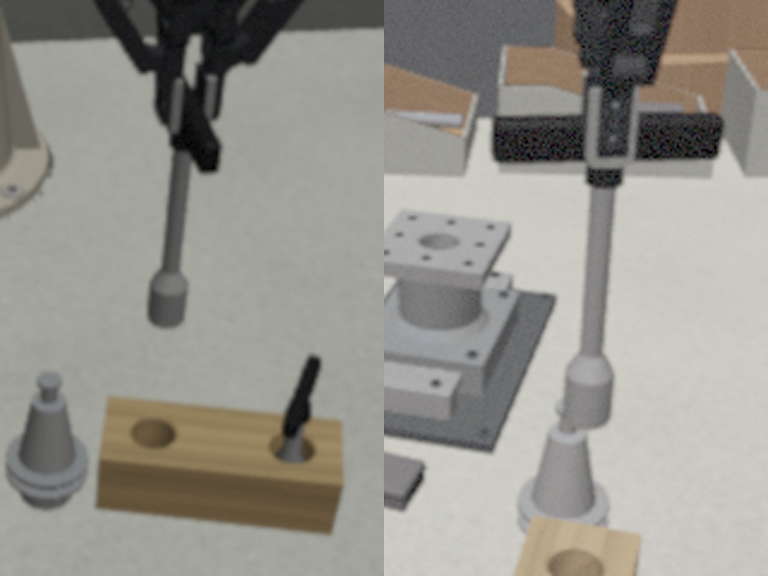

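```bash
python3 - <<'E'
from h import *
S=cam("scene");D=cam("side");o=get_obs()
s=lambda x,y:(300+x/2.4,60+y/2.4); d=lambda x,y:(280+(x-384)/2.4,100+y/2.4)
print("tip",*tri(S,s(167,310),D,d(587,406))); print("shanktop",*tri(S,s(181,160),D,d(602,192))); print("sock top",*tri(S,s(169.5,284),D,d(589.5,368)));print(o["eef_pos"])
for z in (.165,.29):print(proj(S,[.4704,.1489,z]),proj(D,[.4704,.1489,z]))
E
```

```text
tip [0.4716 0.1508 0.1714] 0.0008357379956863082
shanktop [0.4724 0.1487 0.295 ] 0.004228969420015541
sock top [0.472  0.1502 0.1951] 0.0020696815597134105
[0.47   0.1487 0.2755]
(np.float64(367.9451645199875), np.float64(191.54729168663613)) (np.float64(364.86626937088647), np.float64(272.57301753909906))
(np.float64(374.56865733931755), np.float64(127.458757330215)) (np.float64(371.1733492453119), np.float64(185.53482207653616))
```

```bash
python3 -m creep '[[0,-0.3,-1.5,0,0],[0,-0.6,-2.8,0,0],[0,-0.6,-2.9,0,0],[0,-0.7,-3,0,0],[0,-0.7,-3,0,0],[0,-0.7,-3,0,0],[0,-0.7,-3,0,0],[0,-0.7,-3,0,0],[0,-0.7,-3,0,0],[0,-0.6,-3,0,0],[0,-0.6,-2.5,0,0],[0,-0.5,-1.8,0,0]]' && python3 -m creep '[[0,0,0,0,5],[0,0,0,0,6],[0,0,0,0,6],[0,0,0,0,3.1],[0,0,0,0,0],[0,0,0,0,0]]'; python3 - <<'E'
from h import *
o=get_obs();print(o["ft_force"],o["ft_torque"],o["gripper_width"]); to([.5673,-.1698,.25],164.5)
E
```

```text
time: 14.8
eef_pos: [0.5704, -0.1707, 0.2754]
tool_rot: [3.141, -0.002, -3.062]
ft_force: [-0.3, 0.3, -3.7]
gripper_width: 0.0125
time: 15.4
eef_pos: [0.5704, -0.1689, 0.2762]
tool_rot: [3.141, -0.001, 2.873]
ft_force: [-0.2, 0.4, -3.5]
gripper_width: 0.0125
[-0.2329  0.4153 -3.4537] [-0.027  -0.0133  0.0053] 0.012457728287230433
pos [ 0.5704 -0.1689  0.2762] yaw 164.61 q6 -91.3 -> shift cm [ 0.274 -0.17   2.616] turn 0.11 t 15.4
```

Centre it, lower to just above the mouth (tip ≈ 0.125), and check in the cameras.

```bash
python3 -m creep '[[0,0.27,-0.17,0,0],[0,0,0,1.5,0],[0,0,0,1.5,0],[0,0,0,0.6,0],[0,0,0,0,0],[0,0,0,0,0]]'; python3 - <<'E'
from h import *
import cv2
S=cam("scene");D=cam("side")
c=cv2.resize(S["pixels"][110:350,90:270,::-1],None,fx=2.2,fy=2.2,interpolation=cv2.INTER_CUBIC)
d=cv2.resize(D["pixels"][60:300,220:400,::-1],None,fx=2.2,fy=2.2,interpolation=cv2.INTER_CUBIC)
c=np.hstack([c,d]);c=(255*(c/255.)**0.6).astype("uint8");cv2.imwrite("pics/s9.png",c)
to([.5673,-.1698,.25],164.5)
E
```

```text
time: 16.0
eef_pos: [0.5675, -0.1701, 0.2405]
tool_rot: [3.142, -0.0, 2.871]
ft_force: [0.5, 0.2, -2.5]
gripper_width: 0.0121
pos [ 0.5679 -0.1702  0.2411] yaw 164.5 q6 -91.3 -> shift cm [ 0.0657  0.0189 -0.8868] turn 0.0 t 16.1
```

View pics/s9.png

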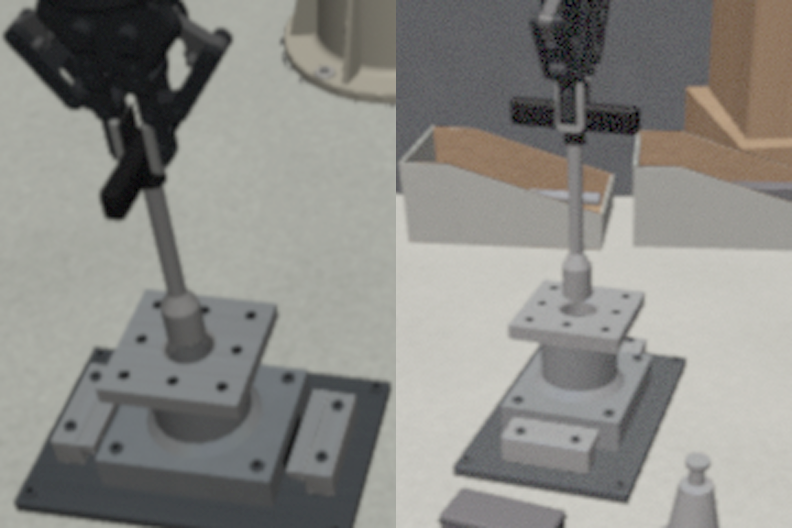

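```bash
python3 -m creep '[[0,0,0,0.6,0],[0,0,0,0.6,0],[0,0,0,0.6,0],[0,0,0,0.6,0],[0,0,0,0,0]]'; python3 - <<'E'
from h import *
import cv2
S=cam("scene")
c=cv2.resize(S["pixels"][190:310,120:240,::-1],None,fx=4.5,fy=4.5,interpolation=cv2.INTER_CUBIC);c=(255*(c/255.)**0.5).astype("uint8");cv2.imwrite("pics/s10.png",c)
o=get_obs();print(o["eef_pos"],o["ft_force"],o["ft_torque"])
E
```

```text
time: 16.6
eef_pos: [0.5668, -0.1699, 0.2154]
tool_rot: [3.142, -0.002, 2.871]
ft_force: [-0.3, -0.2, -3.9]
gripper_width: 0.0124
[ 0.5671 -0.1699  0.216 ] [-0.4142 -0.3558 -3.3387] [-0.0723 -0.026   0.026 ]
```

View pics/s10.png

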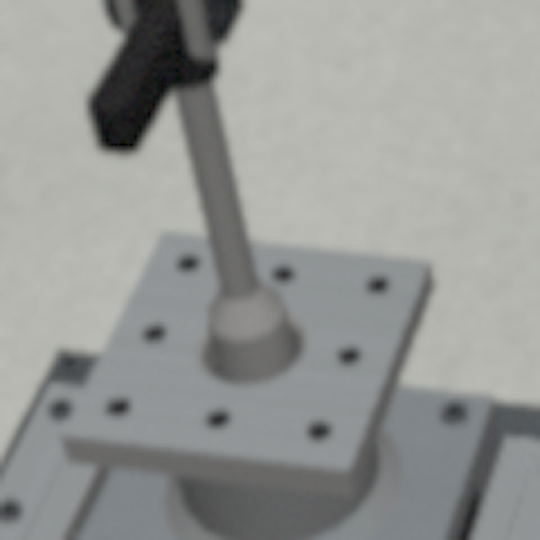

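The socket is in the mouth with no contact force. Going on down the shaft.

```bash
python3 -m creep '[[0,0,0,0.7,0],[0,0,0,0.7,0],[0,0,0,0.7,0],[0,0,0,0.7,0],[0,0,0,0,0]]'; python3 -m creep '[[0,0,0,0.7,0],[0,0,0,0.7,0],[0,0,0,0.6,0],[0,0,0,0.5,0],[0,0,0,0,0]]'; python3 - <<'E'
from h import *
o=get_obs();print(o["ft_force"],o["ft_torque"]);to([.5673,-.1698,.134],164.5)
E
```

```text
time: 17.15
eef_pos: [0.5667, -0.1698, 0.1873]
tool_rot: [3.142, -0.002, 2.871]
ft_force: [-0.2, 0.4, -3.1]
gripper_width: 0.0124
time: 17.65
eef_pos: [0.5669, -0.1699, 0.1627]
tool_rot: [3.142, -0.002, 2.871]
ft_force: [0.1, 0.3, -3.7]
gripper_width: 0.0122
[ 0.1186  0.2697 -3.6976] [ 0.0152  0.0047 -0.0202]
pos [ 0.5669 -0.1699  0.1627] yaw 164.5 q6 -91.3 -> shift cm [-0.0356  0.0193  2.8721] turn -0.0 t 17.65
```

```bash
python3 -m creep '[[0,0,0,0.3,0],[0,0,0,0.3,0],[0,0,0,0.2,0],[0,0,0,0,0]]'; python3 -m creep '[[0,0,0,0.2,0],[0,0,0,0.2,0],[0,0,0,0,0]]'; python3 -m creep '[[0,0,0,0.15,0],[0,0,0,0.15,0],[0,0,0,0,0]]'
```

```text
time: 18.05
eef_pos: [0.5673, -0.17, 0.1554]
tool_rot: [3.142, -0.0, 2.871]
ft_force: [-0.2, 0.0, -3.5]
gripper_width: 0.012
time: 18.35
eef_pos: [0.5673, -0.17, 0.1514]
tool_rot: [-3.142, -0.0, 2.871]
ft_force: [-0.2, -0.3, -3.2]
gripper_width: 0.0122
time: 18.65
eef_pos: [0.5674, -0.17, 0.1484]
tool_rot: [3.142, -0.0, 2.871]
ft_force: [0.2, -0.5, -3.2]
gripper_width: 0.0121
```

```bash
python3 -m creep '[[0,0,0,0.15,0],[0,0,0,0.15,0],[0,0,0,0,0]]'; python3 -m creep '[[0,0,0,0.15,0],[0,0,0,0.1,0],[0,0,0,0,0]]';python3 -c "
from h import *
o=get_obs();print(o['ft_force'],o['ft_torque'])"
```

```text
time: 18.95
eef_pos: [0.5674, -0.17, 0.1454]
tool_rot: [3.142, -0.0, 2.871]
ft_force: [-0.0, 0.1, -3.2]
gripper_width: 0.012
time: 19.25
eef_pos: [0.5674, -0.17, 0.143]
tool_rot: [-3.142, -0.0, 2.871]
ft_force: [-1.2, -0.2, -2.8]
gripper_width: 0.0124
[-1.1815 -0.1697 -2.7577] [-0.0066  0.0095  0.0146]
```

```bash
python3 -m creep '[[0,0,0,0.15,0],[0,0,0,0.1,0],[0,0,0,0,0]]'; python3 -m creep '[[0,0,0,0.15,0],[0,0,0,0.1,0],[0,0,0,0,0]]'; python3 -m creep '[[0,0,0,0.1,0],[0,0,0,0.1,0],[0,0,0,0,0]]';python3 -c "
from h import *
o=get_obs();print(o['ft_force'],o['ft_torque'])"
```

```text
time: 19.55
eef_pos: [0.5674, -0.17, 0.1405]
tool_rot: [-3.142, -0.0, 2.871]
ft_force: [-0.6, -0.3, -2.1]
gripper_width: 0.0121
time: 19.85
eef_pos: [0.5674, -0.17, 0.138]
tool_rot: [-3.142, -0.0, 2.871]
ft_force: [-0.3, 0.2, -3.1]
gripper_width: 0.0122
time: 20.15
eef_pos: [0.5674, -0.17, 0.136]
tool_rot: [-3.142, -0.0, 2.871]
ft_force: [0.2, -0.1, -2.8]
gripper_width: 0.0122
[ 0.2253 -0.107  -2.8184] [0.0231 0.0101 0.0071]
```

```bash
python3 -m creep '[[0,0,0,0.1,0],[0,0,0,0,0]]'; python3 -m creep '[[0,0,0,0.1,0],[0,0,0,0,0]]'; python3 -m creep '[[0,0,0,0.1,0],[0,0,0,0,0]]'
```

```text
time: 20.35
eef_pos: [0.5674, -0.17, 0.135]
tool_rot: [-3.142, -0.0, 2.871]
ft_force: [0.5, 0.1, -2.7]
gripper_width: 0.0121
time: 20.55
eef_pos: [0.5675, -0.1701, 0.1341]
tool_rot: [-3.142, -0.0, 2.871]
ft_force: [-1.2, 0.1, -2.9]
gripper_width: 0.0125
time: 20.75
eef_pos: [0.5682, -0.1703, 0.1338]
tool_rot: [-3.142, 0.001, 2.871]
ft_force: [1.2, 0.1, 1.4]
gripper_width: 0.0124
```

Contact at +4 N, exactly at the expected seated height (tip 22 mm), 16 mm past the stem top: fully down. Now turn clockwise while watching the torque.

```bash
T(){ python3 -c "
from h import *
o=get_obs();print('F',o['ft_force'],'M',o['ft_torque'],'yaw',np.degrees(o['tool_rot'][2]).round(2),o['eef_pos'])"; }; python3 -m creep '[[0,0,0,0,3],[0,0,0,0,3],[0,0,0,0,0]]'>/dev/null; T;  python3 -m creep '[[0,0,0,0,3],[0,0,0,0,3],[0,0,0,0,0]]'>/dev/null; T; python3 -m creep '[[0,0,0,0,3],[0,0,0,0,3],[0,0,0,0,0]]' >/dev/null; T
```

```text
F [ 0.3597 -0.4322  1.6201] M [-0.0818 -0.008   0.0475] yaw 158.46 [ 0.5679 -0.1703  0.1336]
F [-1.0125 -0.1765  4.642 ] M [-0.0745  0.3568  0.0838] yaw 152.54 [ 0.5676 -0.1701  0.1335]
F [-1.1797 -0.026   4.1607] M [0.0718 0.3414 0.1429] yaw 146.59 [ 0.5676 -0.1702  0.1335]
```

```bash
T(){ python3 -c "
from h import *
o=get_obs();print('F',o['ft_force'],'M',o['ft_torque'],'yaw',np.degrees(o['tool_rot'][2]).round(2),o['eef_pos'])"; }; python3 -m creep '[[0,0,0,0,3],[0,0,0,0,3],[0,0,0,0,3],[0,0,0,0,3],[0,0,0,0,0]]'>/dev/null; T;  python3 -m creep '[[0,0,0,0,3],[0,0,0,0,3],[0,0,0,0,3],[0,0,0,0,3],[0,0,0,0,0]]'>/dev/null; T
```

```text
F [-0.3633 -0.6507  4.9511] M [-0.1027  0.3608  0.1555] yaw 134.62 [ 0.5676 -0.1702  0.1335]
F [-1.3319 -0.4159  4.9774] M [-0.1293  0.4423  0.1905] yaw 122.64 [ 0.5676 -0.1702  0.1335]
```

```bash
T(){ python3 -c "
from h import *
o=get_obs();print('F',o['ft_force'],'M',o['ft_torque'],'yaw',np.degrees(o['tool_rot'][2]).round(2),o['eef_pos'])"; }; python3 -m creep '[[0,0,0,0,3],[0,0,0,0,3],[0,0,0,0,3],[0,0,0,0,3],[0,0,0,0,0]]'>/dev/null; T;  python3 -m creep '[[0,0,0,0,3],[0,0,0,0,3],[0,0,0,0,3],[0,0,0,0,0]]'>/dev/null; T; python3 - <<'E'
from h import *
import cv2
S=cam("scene");D=cam("side")
c=cv2.resize(S["pixels"][190:360,90:280,::-1],None,fx=2.1,fy=2.1,interpolation=cv2.INTER_CUBIC)
d=cv2.resize(D["pixels"][130:300,230:420,::-1],None,fx=2.1,fy=2.1,interpolation=cv2.INTER_CUBIC)
c=np.hstack([c,d]);c=(255*(c/255.)**0.6).astype("uint8");cv2.imwrite("pics/s11.png",c)
E
```

```text
F [-0.9266 -0.6164  5.3312] M [-0.1106  0.3602  0.1913] yaw 110.65 [ 0.5676 -0.1703  0.1335]
F [-0.9803 -0.57    5.2175] M [-0.1433  0.54    0.274 ] yaw 101.65 [ 0.5676 -0.1702  0.1335]
```

View pics/s11.png

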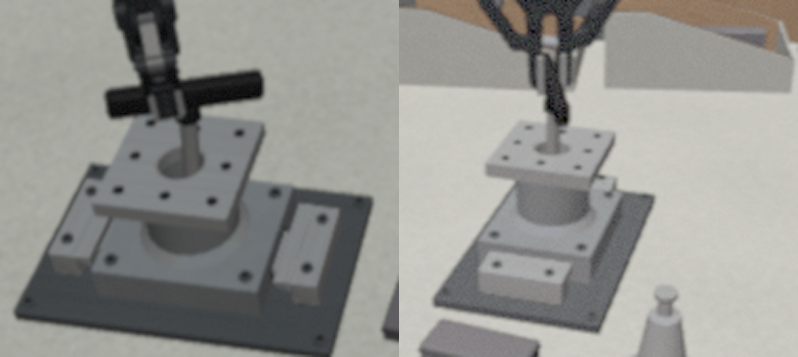

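```bash
T(){ python3 -c "
from h import *
o=get_obs();print('F',o['ft_force'],'M',o['ft_torque'],'yaw',np.degrees(o['tool_rot'][2]).round(2))"; }; python3 -m creep '[[0,0,0,0,2],[0,0,0,0,2],[0,0,0,0,0]]'>/dev/null; T;  python3 -m creep '[[0,0,0,0,2],[0,0,0,0,2],[0,0,0,0,0]]'>/dev/null; T;python3 -m creep '[[0,0,0,0,2],[0,0,0,0,0]]'>/dev/null; T
```

```text
F [-1.2721 -0.9242  5.5871] M [-0.1808  0.4593  0.2119] yaw 97.69
F [-0.8921 -0.5995  6.0446] M [-0.1954  0.4897  0.205 ] yaw 93.69
F [-0.3926 -1.3506  5.7507] M [-0.1879  0.4421  0.213 ] yaw 91.69
```

```bash
T(){ python3 -c "
from h import *
m=[];o=get_obs();print('F',o['ft_force'],'M',o['ft_torque'],'yaw',np.degrees(o['tool_rot'][2]).round(2))"; }; python3 -m creep '[[0,0,0,0,2],[0,0,0,0,0]]'>/dev/null; T;  python3 -m creep '[[0,0,0,0,2],[0,0,0,0,0]]'>/dev/null; T;python3 -m creep '[[0,0,0,0,2],[0,0,0,0,0]]'>/dev/null; T
```

```text
F [-0.4902 -1.1218  4.9566] M [-0.183   0.4367  0.179 ] yaw 89.69
F [-2.1146 -0.3396  4.8639] M [-0.2561  0.4647  0.1744] yaw 87.69
F [-1.3475 -1.1183  5.6445] M [-0.1987  0.4844  0.2207] yaw 85.69
```

```bash
T(){ python3 -c "
from h import *
m=[];o=get_obs();print('F',o['ft_force'],'M',o['ft_torque'],'yaw',np.degrees(o['tool_rot'][2]).round(2))"; }; python3 -m creep '[[0,0,0,0,2],[0,0,0,0,0]]'>/dev/null; T;  python3 -m creep '[[0,0,0,0,1.5],[0,0,0,0,0]]'>/dev/null; T;python3 -m creep '[[0,0,0,0,1.5],[0,0,0,0,0]]'>/dev/null; T
```

```text
F [-1.3402 -1.5668  5.6893] M [-0.1723  0.5187  0.1721] yaw 83.69
F [-2.2663 -0.7078  5.2062] M [-0.2563  0.5039  0.2361] yaw 82.21
F [-1.1625 -0.7664  5.0833] M [-0.215   0.477   0.1931] yaw 80.71
```

```bash
T(){ python3 -c "
from h import *
m=[];o=get_obs();print('F',o['ft_force'],'M',o['ft_torque'],'yaw',np.degrees(o['tool_rot'][2]).round(2))"; }; python3 -m creep '[[0,0,0,0,1.5],[0,0,0,0,0]]'>/dev/null; T;  python3 -m creep '[[0,0,0,0,1.5],[0,0,0,0,0]]'>/dev/null; T;python3 -m creep '[[0,0,0,0,1.5],[0,0,0,0,0]]'>/dev/null; T
```

```text
F [-0.9596 -1.6421  5.525 ] M [-0.2314  0.4406  0.195 ] yaw 79.21
F [-1.014  -1.3512  5.1241] M [-0.1697  0.4535  0.2044] yaw 77.71
F [-1.7926 -1.1307  5.2678] M [-0.2055  0.3997  0.2492] yaw 76.22
```

```bash
T(){ python3 -c "
from h import *
m=[];o=get_obs();print('F',o['ft_force'],'M',o['ft_torque'],'yaw',np.degrees(o['tool_rot'][2]).round(2))"; }; python3 -m creep '[[0,0,0,0,1.5],[0,0,0,0,0]]'>/dev/null; T;  python3 -m creep '[[0,0,0,0,1.5],[0,0,0,0,0]]'>/dev/null; T;python3 - <<'E'
from h import *
import cv2
S=cam("scene");W=cam("wrist")
c=cv2.resize(S["pixels"][190:360,90:280,::-1],None,fx=2.1,fy=2.1,interpolation=cv2.INTER_CUBIC)
d=cv2.resize(W["pixels"][120:460,120:500,::-1],(399,357))
c=np.hstack([c,d]);c=(255*(c/255.)**0.6).astype("uint8");cv2.imwrite("pics/s12.png",c)
E
```

```text
F [-2.2794 -0.8968  5.2069] M [-0.1975  0.5255  0.4086] yaw 74.73
F [-1.43   -1.9098  4.8889] M [-0.1945  0.339   0.3975] yaw 73.23
```

View pics/s12.png

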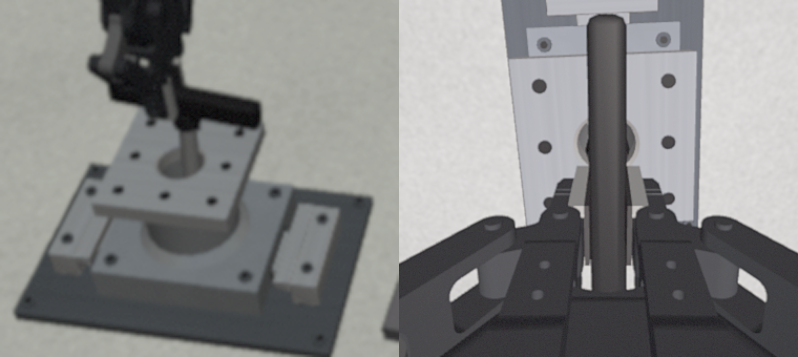

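Torque rose from 0.2 to 0.4 N m within 3°, so the stem is at its stop. Now I'll unwind in small steps until the torque is zero.

```bash
T(){ python3 -c "
from h import *
m=[];o=get_obs();print('F',o['ft_force'],'M',o['ft_torque'],'yaw',np.degrees(o['tool_rot'][2]).round(2))"; }; python3 -m creep '[[0,0,0,0,0],[0,0,0,0,0],[0,0,0,0,0]]'>/dev/null; T;  python3 -m creep '[[0,0,0,0,-2],[0,0,0,0,-1],[0,0,0,0,0]]'>/dev/null; T;python3 -m creep '[[0,0,0,0,-2],[0,0,0,0,0]]'>/dev/null; T;python3 -m creep '[[0,0,0,0,-2],[0,0,0,0,0]]'>/dev/null; T
```

```text
F [-1.4469 -1.4705  4.8182] M [-0.1086  0.4184  0.429 ] yaw 73.28
F [-1.4854 -1.315   4.9263] M [-0.177   0.4575  0.3527] yaw 76.3
F [-1.5847 -1.0862  5.8651] M [-0.1738  0.449   0.2505] yaw 78.32
F [-2.9777 -0.3451  4.9278] M [-0.1939  0.3973  0.1144] yaw 80.31
```

```bash
python3 - <<'E'
from h import *
import cv2
S=cam("scene");o=cv2.imread("pics/scene0.png")
k=lambda im:cv2.resize(im[255:345,100:270],None,fx=4.6,fy=3.3,interpolation=cv2.INTER_CUBIC)
c=np.vstack([k(o),k(S["pixels"][:,:,::-1])]);c=(255*(c/255.)**0.5).astype("uint8");cv2.imwrite("pics/s13.png",c)
E
```

```text
(no output)
```

View pics/s13.png

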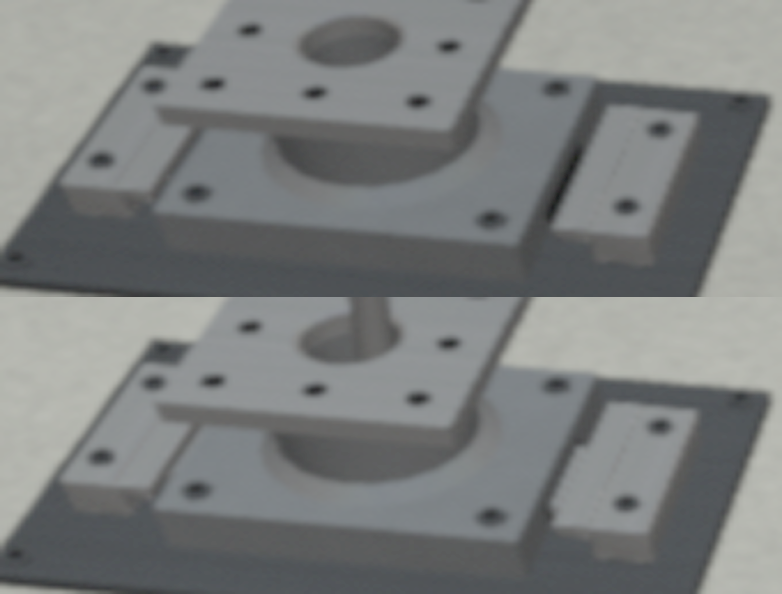

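Compared with the start, the gap at the right-hand keeper (570,470 in the lower half) is now bridged by the tongue. Unwinding the rest into the middle of the socket's play, then drawing out.

```bash
T(){ python3 -c "
from h import *
m=[];o=get_obs();print('F',o['ft_force'],'M',o['ft_torque'],'yaw',np.degrees(o['tool_rot'][2]).round(2),o['eef_pos'])"; }; python3 -m creep '[[0,0,0,0,-2],[0,0,0,0,0]]'>/dev/null; T;python3 -m creep '[[0,0,0,0,-2],[0,0,0,0,0]]'>/dev/null; T;python3 -m creep '[[0,0,0,0,-1],[0,0,0,-0.1,0],[0,0,0,-0.1,0],[0,0,0,0,0]]'>/dev/null; T
```

```text
F [-1.2688 -1.4034  4.8975] M [-0.1802  0.3685 -0.0032] yaw 82.31 [ 0.5676 -0.1703  0.1335]
F [-1.2594 -0.6368  4.764 ] M [-0.1454  0.4517  0.0195] yaw 84.3 [ 0.5676 -0.1703  0.1335]
F [-0.0084 -1.7598 -7.2283] M [-0.3849 -0.049   0.1307] yaw 85.05 [ 0.567  -0.17    0.1344]
```

```bash
T(){ python3 -c "
from h import *
m=[];o=get_obs();print('F',o['ft_force'],'M',o['ft_torque'],'yaw',np.degrees(o['tool_rot'][2]).round(2),o['eef_pos'])"; }; python3 -m creep '[[0,0,0,-0.1,0],[0,0,0,0,0]]'>/dev/null; T;python3 -m creep '[[0,0,0,-0.2,0],[0,0,0,0,0]]'>/dev/null; T;python3 -m creep '[[0,0,0,-0.2,0],[0,0,0,-0.2,0],[0,0,0,0,0]]'>/dev/null; T
```

```text
F [-1.3436 -1.1787 -7.3886] M [-0.3422  0.0227  0.0217] yaw 85.02 [ 0.5671 -0.17    0.1358]
F [-0.602  -0.1853 -5.1854] M [-0.254   0.2258  0.0358] yaw 85.0 [ 0.5674 -0.17    0.1384]
F [-1.5164 -0.1136 -3.1266] M [-0.109   0.3944 -0.002 ] yaw 84.99 [ 0.5676 -0.17    0.1427]
```

Free now (−3.1 N is just the key's weight). Drawing it out of the shaft.

```bash
python3 -m creep '[[0,0,0,-0.5,0],[0,0,0,-0.6,0],[0,0,0,-0.8,0],[0,0,0,-0.8,0],[0,0,0,-0.8,0],[0,0,0,-1,0],[0,0,0,-1,0],[0,0,0,-1,0],[0,0,0,-1,0],[0,0,0,-1.5,0]]'; python3 -m creep '[[0,0,0,-1.5,0],[0,0,0,-1.5,0],[0,0,0,-1,0],[0,0,0,0,0]]'; python3 - <<'E'
from h import *
import cv2
S=cam("scene");D=cam("side");W=cam("wrist")
c=cv2.resize(S["pixels"][70:350,90:270,::-1],None,fx=2.,fy=2.,interpolation=cv2.INTER_CUBIC)
d=cv2.resize(D["pixels"][20:300,220:400,::-1],None,fx=2.,fy=2.,interpolation=cv2.INTER_CUBIC)
c=np.hstack([c,d]);c=(255*(c/255.)**0.6).astype("uint8");cv2.imwrite("pics/s14.png",c)
to([.4704,.1489,.28],184.5)
E
```

```text
time: 30.3
eef_pos: [0.567, -0.1699, 0.2326]
tool_rot: [-3.14, -0.0, 1.483]
ft_force: [0.0, 0.1, -3.4]
gripper_width: 0.0123
time: 30.7
eef_pos: [0.5685, -0.1703, 0.2743]
tool_rot: [3.139, 0.001, 1.484]
ft_force: [-0.4, 0.0, -4.0]
gripper_width: 0.0123
pos [ 0.5671 -0.17    0.2716] yaw 85.0 q6 -11.8 -> shift cm [ 30.923  -12.4199  -0.8238] turn -99.5 t 30.85
```

View pics/s14.png

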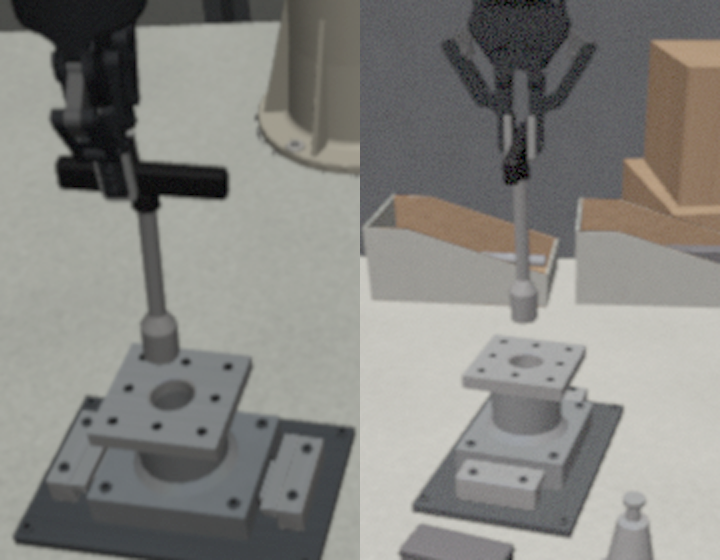

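Key out and held upright. Before putting it back I'll look down the shaft at the stem's angle and at the tongues.

```bash
python3 -m creep '[[0,-2.2,0,0,0],[0,-2.5,0,0,0],[0,-2,0,0,0],[0,0,0,0,0],[0,0,0,0,0]]'; python3 - <<'E'
from h import *
import cv2
f=cam("wrist"); im=f["pixels"][:,:,::-1].copy(); cv2.imwrite("pics/w15.png",im); np.save("w15cam.npy",f["cam_to_world"])
u,v=proj(f,[.5673,-.1698,.08]);u,v=int(u),int(v);print(u,v); k=30;c=im[v-k:v+k,u-k:u+k]; c=cv2.resize(c,None,fx=10,fy=10,interpolation=cv2.INTER_CUBIC)
k=60;e=cv2.resize(im[v-90:v+90,u-90:u+90],(600,600)) if v>=90 else cv2.resize(im[0:180,u-90:u+90],(600,600))
cv2.imwrite("pics/w15c.png",(255*(c/255.)**0.6).astype("uint8"));cv2.imwrite("pics/w15d.png",(255*(e/255.)**0.6).astype("uint8"))
E
```

```text
time: 31.35
eef_pos: [0.5612, -0.2367, 0.2712]
tool_rot: [-3.14, -0.001, 1.482]
ft_force: [-0.5, -0.2, -3.2]
gripper_width: 0.0122
319 140
```

View pics/w15c.png

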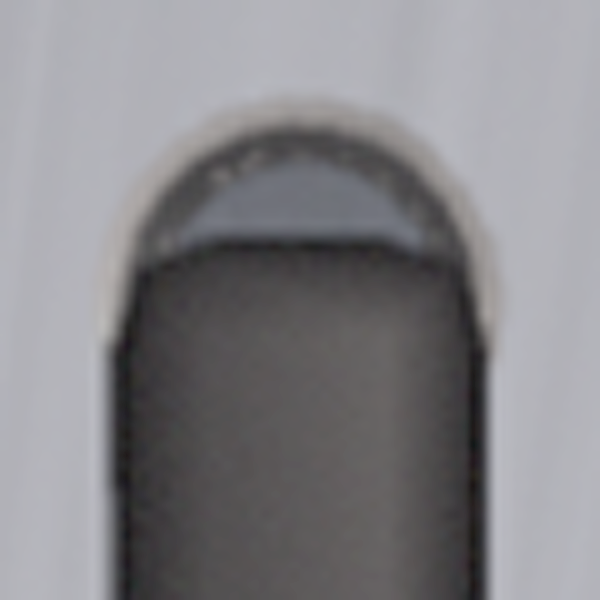

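View pics/w15d.png

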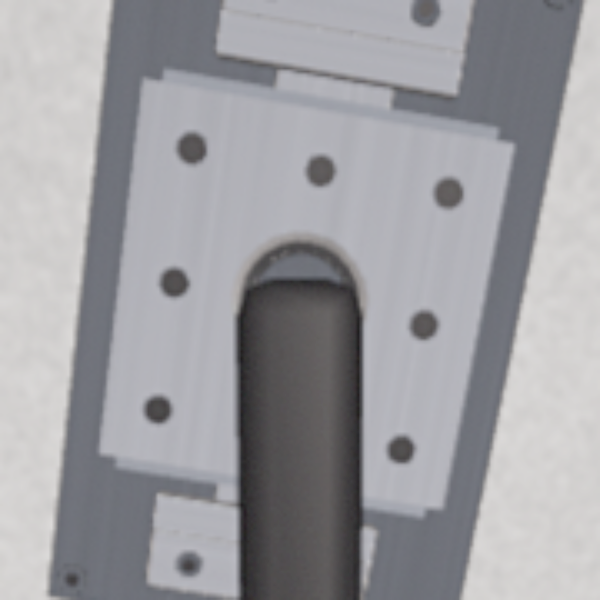

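The tongue at the far keeper, (330,90) in the crop, is right out under its lip. The bar hides the stem, so I'll shift 1.5 cm back to see it.

```bash
python3 -m creep '[[0,-1.6,0,0,0],[0,0,0,0,0],[0,0,0,0,0]]'; python3 - <<'E'
from h import *
import cv2
f=cam("wrist"); im=f["pixels"][:,:,::-1].copy(); np.save("w16cam.npy",f["cam_to_world"])
u,v=proj(f,[.5673,-.1698,.038]);u,v=int(u),int(v);print(u,v); k=30;c=im[v-k:v+k,u-k:u+k]; c=cv2.resize(c,None,fx=10,fy=10,interpolation=cv2.INTER_CUBIC)
cv2.imwrite("pics/w16c.png",(255*(c/255.)**0.6).astype("uint8"))
E
```

```text
time: 31.7
eef_pos: [0.5602, -0.2527, 0.2721]
tool_rot: [-3.141, -0.0, 1.483]
ft_force: [-0.4, 0.3, -3.7]
gripper_width: 0.0126
318 125
```

View pics/w16c.png

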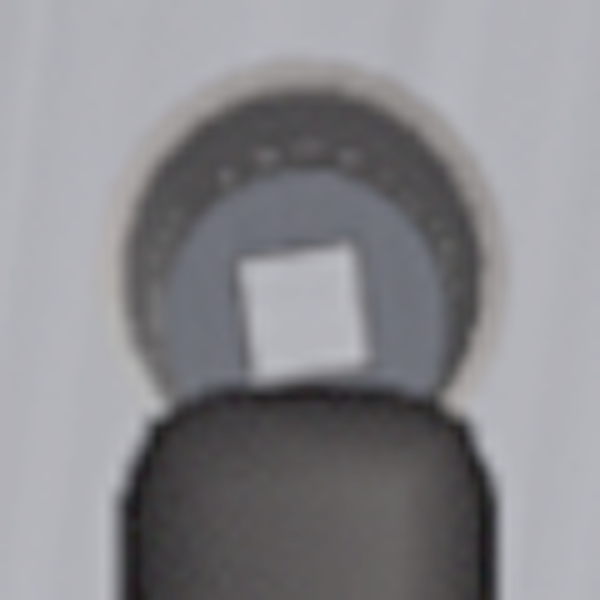

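```bash
python3 - <<'E'
from h import *
f=cam("wrist")
c=lambda x,y:(288+x/10,95+y/10)
P=np.array([plane(f,c(*p),.038) for p in [(240,259),(354,242),(369,360),(252,382)]]);print(P.mean(0))
for i in range(4):
    e=P[(i+1)%4]-P[i]; print(np.hypot(*e[:2]),np.degrees(np.arctan2(e[1],e[0]))%90)
to([.4704,.1489,.28],184.5)
E
```

```text
[ 0.567  -0.1706  0.038 ]
0.01293494589411929 3.0543838234028855
0.012807422717611523 2.812562010981196
0.013470400327513272 5.208994991649291
0.013326371414228192 0.5599888982007286
pos [ 0.5603 -0.2524  0.2722] yaw 85.01 q6 -19.4 -> shift cm [ 39.1955 -12.4508  -0.7721] turn -99.49 t 31.8
```

Stem turned from 74.5° to 2.9°: 71.6° clockwise to its stop, consistent with a start about 3° off the unlocked stop, and tongues are out. Now back to the stand.

```bash
python3 -m creep '[[0,2,-0.6,-0.4,0],[0,3.4,-1,-0.4,0],[0,3.5,-1.1,0,0],[0,3.5,-1.1,0,0],[0,3.5,-1.1,0,0],[0,3.5,-1.1,0,0],[0,3.5,-1.1,0,0],[0,3.5,-1.1,0,0],[0,3.5,-1.1,0,0],[0,3.5,-1.2,0,0],[0,3.3,-1.1,0,0],[0,2,-0.9,0,0]]' && python3 -m creep '[[0,0,0,0,-6],[0,0,0,0,-8],[0,0,0,0,-8],[0,0,0,0,-8],[0,0,0,0,-8],[0,0,0,0,-8],[0,0,0,0,-8],[0,0,0,0,-8],[0,0,0,0,-8],[0,0,0,0,-8],[0,0,0,0,-8],[0,0,0,0,-8]]' && python3 -m creep '[[0,0,0,0,-5.5],[0,0,0,0,0],[0,0,0,0,0]]'; python3 - <<'E'
from h import *
to([.4706,.1489,.28],184.5)
E
```

```text
time: 33.0
eef_pos: [0.4682, 0.1465, 0.2806]
tool_rot: [3.141, -0.001, 1.485]
ft_force: [-0.5, 1.1, -2.8]
gripper_width: 0.0119
time: 34.2
eef_pos: [0.4688, 0.1443, 0.2805]
tool_rot: [3.141, 0.0, 3.13]
ft_force: [-0.4, 0.6, -2.8]
gripper_width: 0.0127
time: 34.5
eef_pos: [0.4691, 0.1441, 0.2804]
tool_rot: [3.141, 0.0, -3.066]
ft_force: [0.4, 0.2, -2.9]
gripper_width: 0.0122
pos [0.4691 0.1441 0.2804] yaw -175.65 q6 -77.5 -> shift cm [-0.1894  0.4677  0.0372] turn -0.15 t 34.5
```

```bash
python3 -m creep '[[0,-0.19,0.47,0,0],[0,0,0,1,0],[0,0,0,1.5,0],[0,0,0,2,0],[0,0,0,2,0],[0,0,0,1.5,0],[0,0,0,1.3,0],[0,0,0,0.5,0],[0,0,0,0,0],[0,0,0,0,0]]'; python3 - <<'E'
from h import *
import cv2
S=cam("scene");D=cam("side")
c=cv2.resize(S["pixels"][130:310,310:450,::-1],None,fx=2.8,fy=2.8,interpolation=cv2.INTER_CUBIC)
d=cv2.resize(D["pixels"][220:400,290:430,::-1],None,fx=2.8,fy=2.8,interpolation=cv2.INTER_CUBIC)
c=np.hstack([c,d]);c=(255*(c/255.)**0.6).astype("uint8");cv2.imwrite("pics/s17.png",c)
to([.4706,.1489,.122],184.5)
E
```

```text
time: 35.5
eef_pos: [0.4714, 0.1487, 0.1826]
tool_rot: [3.141, 0.001, -3.063]
ft_force: [0.4, 0.3, -3.8]
gripper_width: 0.012
pos [0.4716 0.1487 0.1829] yaw -175.51 q6 -77.2 -> shift cm [0.1113 0.0254 6.0945] turn -0.01 t 35.6
```

View pics/s17.png

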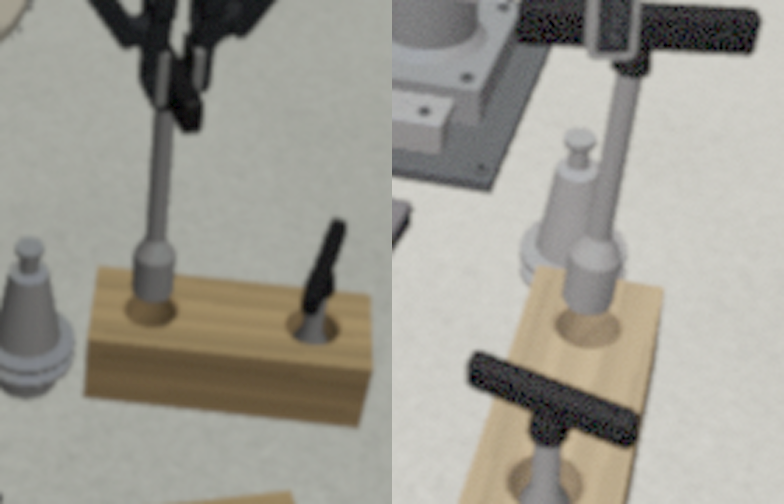

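The side view shows the key leaning a few degrees about the jaw axis, with the bar slipped along the pads. I'll measure tip and lean before lowering it into the hole.

```bash
python3 - <<'E'
from h import *
import cv2
S=cam("scene");D=cam("side");W=cam("wrist");o=get_obs()
s=lambda x,y:(310+x/2.8,130+y/2.8); d=lambda x,y:(290+(x-392)/2.8,220+y/2.8)
print("tip",*tri(S,s(153,288),D,d(589,300))); print("sock top",*tri(S,s(155,255),D,d(595,258))); print("shank top",*tri(S,s(163,115),D,d(629,80)));print(o["eef_pos"])
im=W["pixels"][:,:,::-1]; cv2.imwrite("pics/w17.png",(255*(im/255.)**0.6).astype("uint8"))
R=Ro.from_euler("xyz",o["tool_rot"])
for x in (.04,.045,.05,.055,.06): print(x,np.round(proj(W,o["eef_pos"]+R.apply([x,0,-.060])),1))
E
```

```text
tip [0.4714 0.1505 0.0707] 9.212967694221467e-05
sock top [0.4698 0.1498 0.0979] 0.00010165761203685844
shank top [0.4605 0.1478 0.2012] 0.0016567312414976765
[0.4714 0.1486 0.1827]
0.04 [318.5 218.8]
0.045 [318.5 204.8]
0.05 [318.5 190.5]
0.055 [318.5 175.9]
0.06 [318.5 161. ]
```

View pics/w17.png

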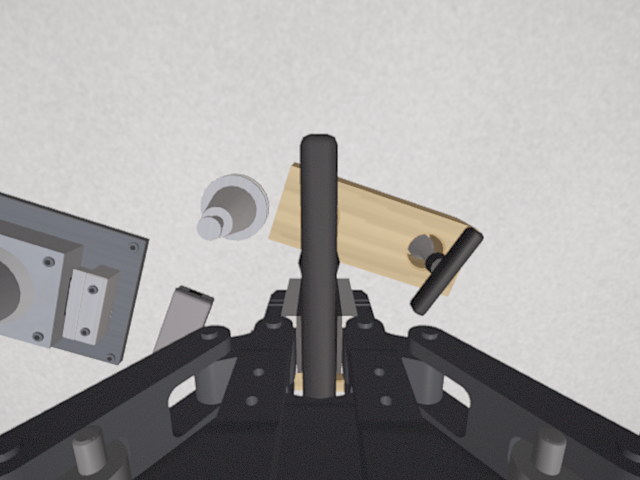

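Bar has slid 13 mm along the pads (world −x), leaning 4–5°, but the tip is right over the hole (0.4705, 0.149) and the lean fits in the clearance. I'll lower gently, set the tip on the floor, ease the grip and right it before release.

```bash
python3 -m creep '[[0,0,0,0.6,0],[0,0,0,0.6,0],[0,0,0,0.6,0],[0,0,0,0,0]]'; python3 -m creep '[[0,-0.1,0,0.6,0],[0,0,0,0.6,0],[0,0,0,0.6,0],[0,0,0,0,0]]'; python3 - <<'E'
from h import *
o=get_obs();print(o["ft_force"],o["ft_torque"],o["eef_pos"])
E
```

```text
time: 36.15
eef_pos: [0.4702, 0.1483, 0.163]
tool_rot: [-3.141, -0.002, -3.063]
ft_force: [-0.7, -0.2, -2.5]
gripper_width: 0.012
time: 36.55
eef_pos: [0.4713, 0.1484, 0.1451]
tool_rot: [-3.141, -0.002, -3.063]
ft_force: [0.1, -0.4, -2.8]
gripper_width: 0.0117
[ 0.0806 -0.4121 -2.8208] [ 0.0382  0.0165 -0.0239] [0.4713 0.1484 0.1451]
```

```bash
python3 -m creep '[[0,0,0,0.6,0],[0,0,0,0.5,0],[0,0,0,0.5,0],[0,0,0,0,0]]'; python3 -m creep '[[0,0,0,0.2,0],[0,0,0,0.2,0],[0,0,0,0,0]]'; python3 -m creep '[[0,0,0,0.15,0],[0,0,0,0,0]]'
```

```text
time: 36.95
eef_pos: [0.4715, 0.1484, 0.1294]
tool_rot: [-3.141, -0.001, -3.063]
ft_force: [-0.8, -0.2, -2.3]
gripper_width: 0.0122
time: 37.25
eef_pos: [0.472, 0.1486, 0.1261]
tool_rot: [-3.142, -0.0, -3.063]
ft_force: [0.6, -0.0, -3.5]
gripper_width: 0.0128
time: 37.45
eef_pos: [0.472, 0.1486, 0.1246]
tool_rot: [-3.142, -0.0, -3.063]
ft_force: [-0.4, 0.4, -2.7]
gripper_width: 0.0123
```

```bash
python3 -m creep '[[0,0,0,0.1,0],[0,0,0,0,0]]'; python3 -m creep '[[0,0,0,0.1,0],[0,0,0,0,0]]'; python3 -m creep '[[0,0,0,0.1,0],[0,0,0,0,0]]'
```

```text
time: 37.65
eef_pos: [0.472, 0.1486, 0.1236]
tool_rot: [-3.142, -0.0, -3.063]
ft_force: [-0.2, -0.2, -3.1]
gripper_width: 0.0123
time: 37.85
eef_pos: [0.4719, 0.1486, 0.1226]
tool_rot: [-3.142, -0.0, -3.063]
ft_force: [-0.9, 0.7, -2.6]
gripper_width: 0.0121
time: 38.05
eef_pos: [0.4725, 0.1487, 0.1222]
tool_rot: [3.141, 0.001, -3.063]
ft_force: [-0.2, 0.6, 3.0]
gripper_width: 0.012
```

Floor felt (+6 N). Ease the grip to 20 N and right the key by moving the bar toward world +x (tool −x).

```bash
python3 -m creep '[[0,0,0,0,0],[0,0,0,0,0],[0,-0.2,0,0,0],[0,0,0,0,0]]' 20; python3 -m creep '[[0,-0.2,0,0,0],[0,-0.2,0,0,0],[0,0,0,0,0]]'; python3 - <<'E'
from h import *
import cv2
S=cam("scene");D=cam("side");o=get_obs();print(o["ft_force"],o["ft_torque"],o["eef_pos"])
c=cv2.resize(S["pixels"][130:310,310:450,::-1],None,fx=2.8,fy=2.8,interpolation=cv2.INTER_CUBIC)
d=cv2.resize(D["pixels"][220:400,290:430,::-1],None,fx=2.8,fy=2.8,interpolation=cv2.INTER_CUBIC)
c=np.hstack([c,d]);c=(255*(c/255.)**0.6).astype("uint8");cv2.imwrite("pics/s18.png",c)
E
```

```text
time: 38.45
eef_pos: [0.4738, 0.1488, 0.122]
tool_rot: [3.141, -0.001, -3.063]
ft_force: [-3.2, 0.2, 7.7]
gripper_width: 0.0122
time: 38.75
eef_pos: [0.4771, 0.1489, 0.1217]
tool_rot: [-3.141, -0.002, -3.063]
ft_force: [-3.8, -0.3, 8.1]
gripper_width: 0.0123
[-3.1932 -0.4456  7.5162] [-0.1544  1.2651  0.0016] [0.477  0.1489 0.1217]
```

View pics/s18.png

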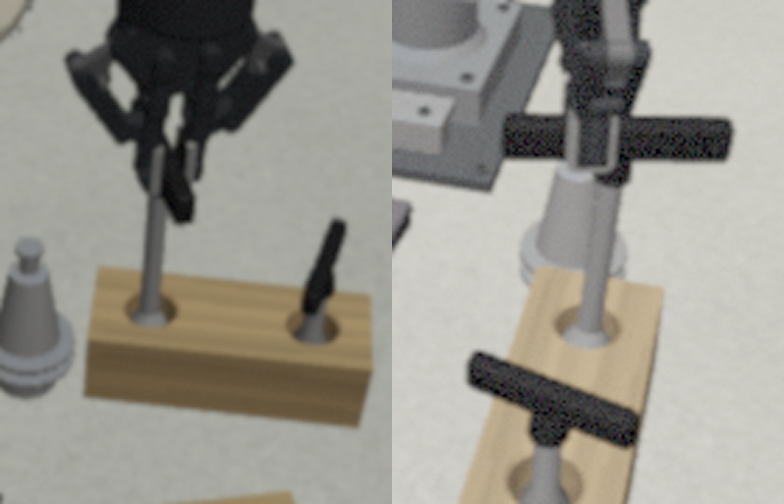

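```bash
python3 -m creep '[[0,-0.2,0,-0.05,0],[0,-0.2,0,0,0],[0,-0.1,0,0,0],[0,0,0,0,0]]'; python3 - <<'E'
from h import *
import cv2
D=cam("side");o=get_obs();print(o["ft_force"],o["ft_torque"],o["eef_pos"])
d=cv2.resize(D["pixels"][220:360,290:430,::-1],None,fx=4,fy=4,interpolation=cv2.INTER_CUBIC)
cv2.imwrite("pics/s19.png",(255*(d/255.)**0.6).astype("uint8"))
for z in (.05,.11,.15,.171):print(z,(np.array(proj(D,[.4704,.1489,z]))-[290,220])*4)
E
```

```text
time: 39.25
eef_pos: [0.4821, 0.1492, 0.1217]
tool_rot: [-3.141, -0.002, -3.063]
ft_force: [-5.9, 0.2, 1.5]
gripper_width: 0.0121
[-5.7285 -1.3986 -0.1367] [-0.1314  1.4653 -0.0694] [0.4821 0.1492 0.1217]
0.05 [280.7729 468.2458]
0.11 [290.068  339.9718]
0.15 [296.8118 246.9079]
0.171 [300.5464 195.3691]
```

View pics/s19.png

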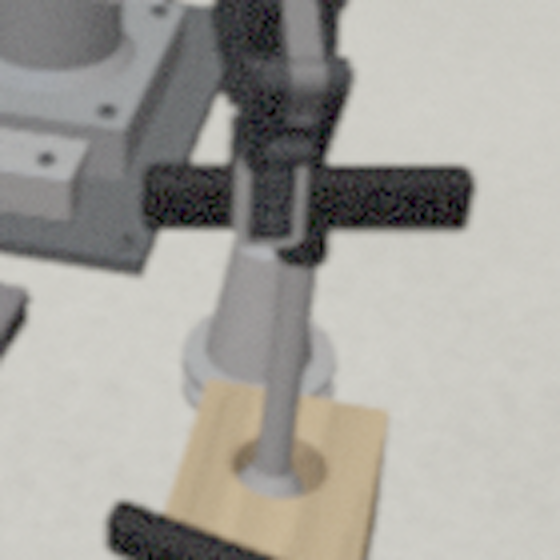

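```bash
python3 -m creep '[[0,-0.2,0,0,0],[0,-0.2,0,0,0],[0,0,0,0,0]]'; python3 - <<'E'
from h import *
import cv2
D=cam("side");o=get_obs();print(o["ft_force"],o["ft_torque"],o["eef_pos"])
d=cv2.resize(D["pixels"][220:360,290:430,::-1],None,fx=4,fy=4,interpolation=cv2.INTER_CUBIC)
cv2.imwrite("pics/s20.png",(255*(d/255.)**0.6).astype("uint8"))
E
```

```text
time: 39.6
eef_pos: [0.4867, 0.1496, 0.1217]
tool_rot: [-3.141, -0.001, -3.063]
ft_force: [-4.4, -0.3, -4.4]
gripper_width: 0.0124
[-3.8173  0.6936 -4.3751] [-0.0789  1.1092 -0.003 ] [0.4867 0.1496 0.1217]
```

View pics/s20.png

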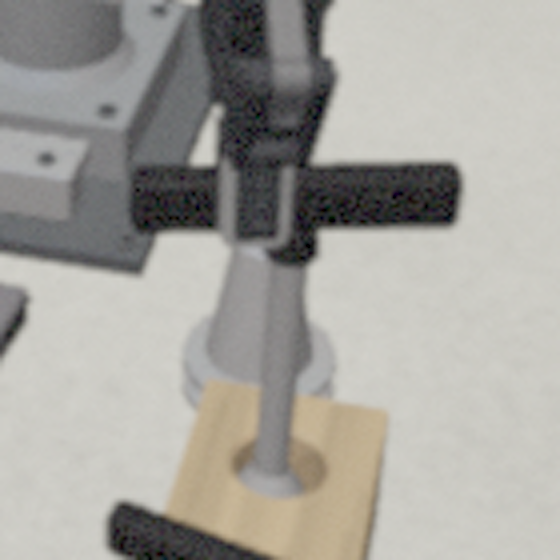

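The shank is now vertical in the picture (12 px per 170, as expected for plumb). Press 0.6 mm down onto the floor, then release slowly.

```bash
python3 -m creep '[[0,0,0,0.06,0],[0,0,0,0,0],[0,0,0,0,0]]'; python3 -m creep '[[0.2,0,0,0,0],[0.3,0,0,0,0],[0.4,0,0,0,0],[0.6,0,0,0,0],[1,0,0,0,0],[1,0,0,0,0],[1,0,0,0,0]]'; python3 - <<'E'
from h import *
import cv2
S=cam("scene");D=cam("side");o=get_obs();print(o["ft_force"],o["ft_torque"],o["eef_pos"])
c=cv2.resize(S["pixels"][130:310,310:450,::-1],None,fx=2.8,fy=2.8,interpolation=cv2.INTER_CUBIC)
d=cv2.resize(D["pixels"][220:400,290:430,::-1],None,fx=2.8,fy=2.8,interpolation=cv2.INTER_CUBIC)
c=np.hstack([c,d]);c=(255*(c/255.)**0.6).astype("uint8");cv2.imwrite("pics/s21.png",c)
E
```

```text
time: 39.95
eef_pos: [0.4868, 0.1497, 0.1215]
tool_rot: [-3.142, -0.0, -3.063]
ft_force: [-4.2, -0.5, -3.7]
gripper_width: 0.012
time: 40.65
eef_pos: [0.4871, 0.1498, 0.1216]
tool_rot: [3.142, 0.0, -3.063]
ft_force: [-0.4, 1.3, 0.3]
gripper_width: 0.0853
[ 0.0406 -0.3198  0.5047] [0.0359 0.0174 0.0179] [0.487  0.1498 0.1216]
```

View pics/s21.png

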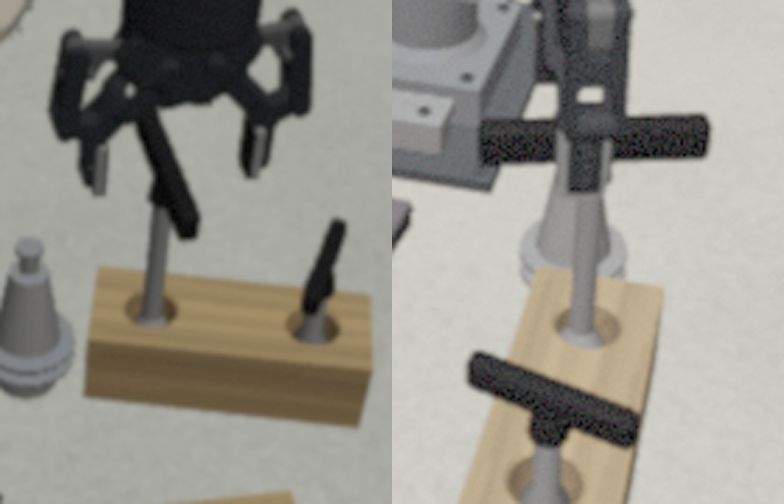

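The key stands free and upright in its hole. Retreating straight up, then final checks.

```bash
python3 -m creep '[[1,0,0,-1,0],[1,0,0,-2,0],[1,0,0,-3,0],[1,0,0,-3,0],[1,0,0,-3,0],[1,0,0,-3,0],[1,0,0,-3,0],[1,-3,0,0,0],[1,-3,0,0,0],[1,0,0,0,0],[1,0,0,0,0]]'; python3 - <<'E'
from h import *
import cv2
for n in("scene","side","wrist"):
    im=cam(n)["pixels"][:,:,::-1]; cv2.imwrite(f"pics/f_{n}.png",(255*(im/255.)**0.6).astype("uint8"))
a=cv2.imread("pics/f_scene.png");b=cv2.imread("pics/f_side.png")
k=lambda im,x,y,w,h:cv2.resize(im[y:y+h,x:x+w],(400,560),interpolation=cv2.INTER_CUBIC)
cv2.imwrite("pics/f2.png",np.hstack([k(a,330,150,130,182),k(b,300,240,130,182)]))
S=a[150:360,90:460];o=cv2.imread("pics/scene0.png")[150:360,90:460]
cv2.imwrite("pics/f3.png",np.vstack([cv2.resize((255*(o/255.)**0.6).astype("uint8"),None,fx=1.4,fy=1.4),cv2.resize(S,None,fx=1.4,fy=1.4)]))
E
```

```text
time: 41.85
eef_pos: [0.5465, 0.1544, 0.3016]
tool_rot: [-3.141, -0.001, -3.063]
ft_force: [0.2, -0.7, 0.0]
gripper_width: 0.0853
```

View pics/f2.png

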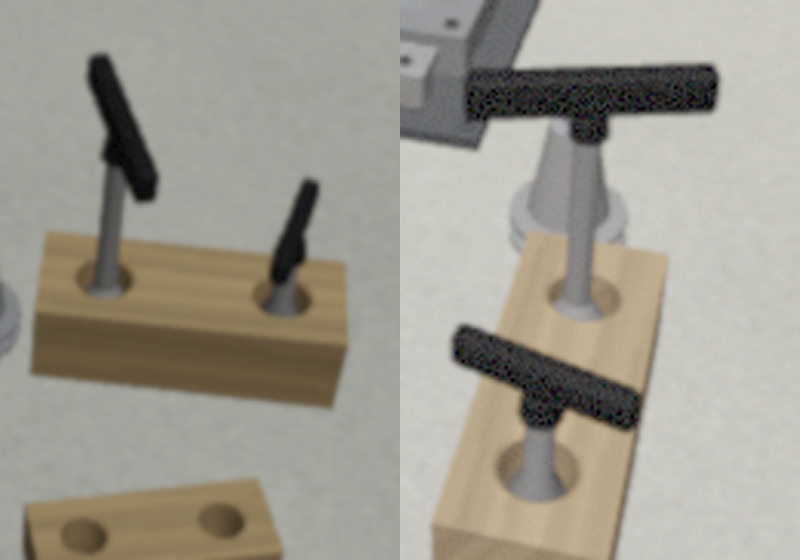

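View pics/f3.png

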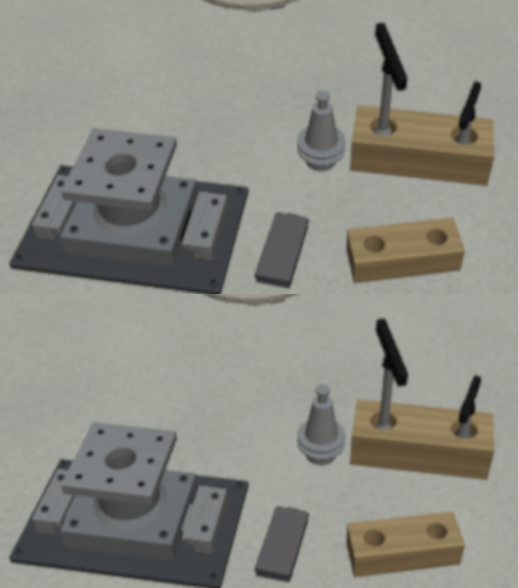

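View pics/f_wrist.png

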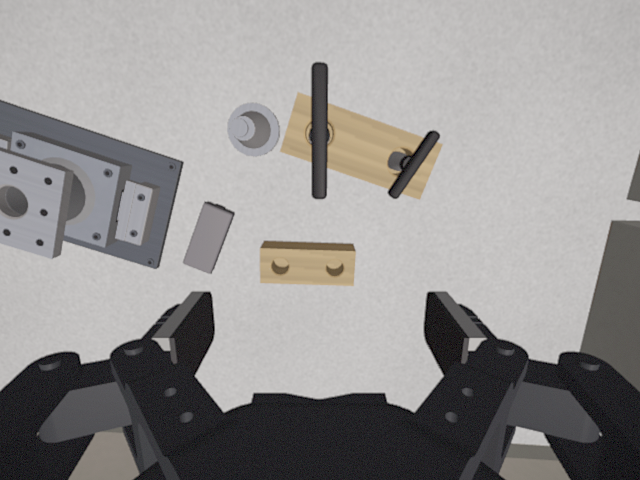

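```bash
python3 -c "
from bench import *
print(job_done())"
```

```text
the job is handed in; nothing more can be done
None
```

The riser is locked and the long T-key is back upright in its own hole. I handed the job in at about 42 s, with no verdict reported.

**Locking:** The socket seated at 22 mm, 16 mm down over the stem. I turned it clockwise at about 0.2 N m of free torque until it rose to about 0.4 N m at the stop. Wrist pictures show the stem turned about 72°, which fits a start about 3° off the unlocked stop. Both tongues bridge the gap to their keepers, but their tips are hidden under the lips, so I took the full 16 mm throw from the torque and the stem angle. The torque rose more sharply at the stop than the stated spring rate would give.

**Forces:** Pushing on the stem stayed below about 10 N in all the readings I took.

**Things that went wrong or disagreed:**
- **Fingertips:** They sit about 40 mm behind the reported TCP. The first grasp closed on air above the bar and touched nothing; I corrected it from the pictures.
- **Slip in the grip:** By the return to the stand the bar had slid about 13 mm along the pads and the key leaned 4–5°. I set its tip on the hole floor, eased the grip, brought it upright and then let go.

**Last check:** In the final pictures the long key stands free and upright. The short key, cutter case and tool holder are where they were at the start.

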